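Square up the glued frame corner for the paper-flower display

ROBOT

A 6-joint arm with a two-finger parallel gripper is mounted at the origin on the work surface. World frame = base frame: x ahead of the robot, y to its left, z up, the work surface at z = 0. Lengths are in mm, angles in rad, forces in N, time in s.
With the tool pointing down it reaches from about 350 to 975 mm from the base axis. Payload 7.1 kg.
Tool frame: the origin (TCP) lies at the very end of the fingers, on their centre line; the grasp point (between the pads) lies 19 mm behind it (ctrl.grip_point_offset is the distance from the TCP to the grasp point, in mm); x points along the fingers, y is the direction in which the jaws open and shut, and the axes are right-handed (so a half turn about x gives the same grasp; the last joint's range is limited). The gripper opens to 88 mm and grips with 3 to 60 N. Pads are 20 mm wide; open, the fingers measure 115 mm over their backs; the gripper's body (75 mm by 178 mm) begins 61 mm behind the grasp point.
Start: joints at [1.132, 0.423, 1.63, -0, 1.089, -0.019], TCP at [254.704, 570.728, 222.675] pointing down, gripper open.
Joint ranges: [-3, 3], [-0.9, 2.11], [0.09, 2.58], [-1.31, 4.45], [0.11, 2.69], [-2.54, 2.54]. Speed limits (rad/s): [2.39, 2.39, 3.01, 3.14, 3.14, 3.14].

INTERFACE

Orientations are given as a rotation vector (axis times angle).
In Python, from workcell import ctrl, vision, workorder gives the robot as it stands.
- The arm moves only by the shell command python3 -m crank 'ROWS'. ROWS is JSON, a list of rows, each a list of 3 entries, a list of its own where there are three numbers: the shift along the tool's x, y, z in m, then the turn, a rotation vector about the tool's x, y, z in rad, then the finger opening in m, from 0 to 0.0878. In form: [[[dx, dy, dz], [wx, wy, wz], jaw], ...]. A call has exactly 8 rows; each row shifts and turns the commanded pose from where the row before left it, along the tool's axes as they then stand; what a row does not reach is not made up. A row lasts 1/12 s, in which the tool goes at most 41.7 mm and 7.16 degrees, less where a joint would pass 70% of its speed; a pose out of reach is approached as far as the arm can. A call with a gripper value outside its range is refused whole. The fingers move at their own pace and stop on an object; the grip force is fixed at half the most. Time passes only in rows, so rows that do not move let the fingers close, or fill a call up. It gives the time, the measured TCP pose, the force and the opening at its end, in the units of the state.
- ctrl.get_obs(): the state, without advancing time (a new reading comes with each control period).
- vision.get_image(name): name is "scene" or "side" or "wrist"; returns a dict with "img" (384x512x3 uint8, blue, green, red), "mtx" (3x3 intrinsics, pixels), "k1" (the pictures are not rectified: a ray, as slopes to the right and down, at radius r is drawn at 1 + k1 r^2 times it, then the intrinsics apply), "rvec" (rotation vector, rad) and "tvec" (3), from world to camera coordinates, as OpenCV has them; the wrist camera has in their place "hand_eye" (4x4, takes a point from camera to tool coordinates, whose origin is the TCP and whose axes are the tool frame's). Camera axes: x right, y down, z forward; pixel columns grow to the right and rows downward; lengths in mm; the calibration is good to about 2 mm. A picture is of the moment at which its call begins: read the wrist's pose just before it. There is no depth.
- workorder.close_job(): hands the job in, once; it reports no verdict.
The state is a dict: "t": time; "qpos": joint angles; "qvel": joint speeds; "joint_torque": joint torques, N m; "ee_pos": TCP position; "orientation": TCP orientation; "ft_force": force on the tool from outside, world axes, zero at the start; "moment": the same for the moment, N m; "width": finger opening in mm.
Only numpy, scipy, OpenCV 4.12 (cv2) and the standard library are available. Lean on these libraries where they do the work, as an engineer would, in place of code of your own. Each camera call takes 0.05 s, during which the arm holds its last target.

TASK

The corner of the half-built display frame has just been glued. So that the glue does not skin over while you are busy, press the loose lid onto the open glue tub until it sits level and fully home on the rim; then take the aluminium square, lay it flat on the board and press it into the inside corner of the frame until both its legs lie flat against both rails - the short rail has sprung inward and must be brought out to a right angle. Finish while still holding the square pressed there, since the joint springs back if it is let go, and leave the jar, tape roll and brush where they are.

Things in the scene. Friction and masses are not known exactly. Their poses are not given: they have to be found in the camera images.
- board: Plywood board 300 x 260 x 12 mm, fixed on the table (place and yaw vary). Origin: centre of the underside; x along the 300 mm side, y along the 260 mm side, z up. On it stand two wooden frame rails, 18 mm thick, 35 mm high. Two steel hold-down straps with wing nuts (tops 62 mm above the table) clamp the long rail, outside the corner.
- long_rail: The clamped rail, immovable. Origin: the frame's inside corner at the board's top face (12 mm above the table), z up. Its inner face is the plane x = 0; the rail lies at x -18 to 0 mm, y -18 to 200 mm, and is 35 mm high. The corner's free space is x > 0, y > 0.
- short_rail: Rail 170 mm long, butted on the long rail, pivoting upright about the inside corner. Origin: that corner, board's top; x along the rail, inner face y = 0 looks to +y. Corner square when its x is parallel to the long rail's x; starts turned inward (+z) 0.04 to 0.10 rad. Springy: 5 N at 120 mm from the corner swings it out; let go, it turns back in about 0.03 rad.
- square: Loose aluminium L, 0.24 to 0.4 kg, flat on the table: two legs 125 mm long outside, 18 wide, 25 high, joined by a diagonal brace 12 mm thick, 25 high. Origin: outer corner (heel, its tip clipped 7 mm) on the underside; x, y along the legs, outer faces y = 0 and x = 0, z up. Seated, its frame coincides with the long rail's (x along the short rail, y along the long).
- square_brace (a point): Middle of the square's brace: x = y = 57.5 mm, 22.5 mm above the underside (2.5 below its top), axes as the square. The brace runs at 45 deg from (97, 18) to (18, 97) mm; pinch it along the line to the heel, one finger inside the L (50 mm free from brace to the corner between the legs), one outside: so the fingers stay clear of the rails.
- tub: White round glue tub standing on the table, open at the top, 88 mm outside diameter, 75 mm high, 78 mm bore, about 0.57 kg. Origin: centre of its underside, z up.
- tub_rim (a point): Centre of the tub's mouth at the height of its rim (75 mm above the table). Just inside the rim a grey sealing ring stands 4 mm proud at the start; it gives way downward when the lid is pressed with some 5 to 10 N and then stays down.
- lid: Loose white lid of the tub, 80 g, lying right way up on the table. From below: a plug 72 mm in diameter (66 mm at its foot), 9 mm deep; a flange 88 mm in diameter, 6 mm thick; a round knob 24 mm in diameter, 28 mm high. Origin: centre of the plug's underside, z up. Total height 43 mm.
- lid_seat (a point): Centre of the flange's underside, 9 mm above the lid's origin; fully home it lies level with the tub's rim (laid on without pressing it stays 4 mm higher).
- lid_knob (a point): Point on the lid's axis at the height to grip the knob, 37 mm above the lid's origin: 22 mm above the flange's top, 6 mm below the knob's top.
- jar: Bystander: open clear glass jar, 72 mm in diameter, 95 mm high. Origin: centre of its underside.
- tape: Bystander: roll of tape lying flat, 96 mm outside diameter, 24 mm high. Origin: centre of its underside.
- brush: Bystander: glue brush, 170 mm long, lying on the table.
There are look-alikes about, which are no part of the job. What is meant by the square is not orange or turquoise, and is the larger of those in its own colour.

How it is judged:
By the outcome, as a careful person would: the job done as asked, in the order asked, and still so for the second after the job is handed in, while the arm keeps its last pose, push and grip.
It also fails if it takes over 54 s, if anything falls off the work surface, if the arm or the gripper's body presses on something with over 40 N, if the wrist force passes 120 N, or if a joint passes its speed limit or range.

## Working session

There is one attempt and no reset: what is moved stays moved. The work goes in short steps, Python scripts to look and compute and a shell command to move; the robot and the scene stay as the last step left them, time stands still between calls to the robot, and variables do not carry over. Pictures are saved under pics/ and viewed, and the job is handed in when it is done.

```bash
ls; mkdir -p pics; python3 - <<'E'
from workcell import ctrl,vision
import cv2
print(ctrl.get_obs())
for n in("scene","side","wrist"):
    d=vision.get_image(n); cv2.imwrite(f"pics/a_{n}.png",d["img"])
    print(n,{k:v for k,v in d.items() if k!="img"})
E
```

```text
pics
{'t': 0.0, 'qpos': array([ 1.13202561e+00,  4.23851149e-01,  1.63070926e+00, -4.89856543e-06,
        1.08863084e+00, -1.89707929e-02]), 'qvel': array([-1.60362485e-03,  2.97770826e-04, -1.72685031e-04, -1.29066184e-03,
        1.56853152e-05, -6.97021312e-04]), 'joint_torque': array([ 1.57966799e-03, -5.44631016e+01, -2.73668200e+01,  6.44223858e-02,
        2.28519947e-02, -1.24249409e-04]), 'ee_pos': array([254.44998472, 570.22221119, 221.88771503]), 'orientation': array([ 0.32805489,  1.54596037, -0.33051693]), 'ft_force': array([ 0.14079974, -0.12416616, -0.16693923]), 'moment': array([ 0.04801542, -0.01847986,  0.07444246]), 'width': 88.06125188009561}
scene {'mtx': array([[397.63661284,   0.        , 255.16063568],
       [  0.        , 397.63661284, 189.36453552],
       [  0.        ,   0.        ,   1.        ]]), 'k1': 0.006434703342441255, 'rvec': array([ 2.27700813,  0.92988838, -0.34480687]), 'tvec': array([-425.73077662, -188.36592706, 1413.08589086])}
side {'mtx': array([[403.9605113 ,   0.        , 260.63458404],
       [  0.        , 403.9605113 , 193.27334238],
       [  0.        ,   0.        ,   1.        ]]), 'k1': -0.013183387170878432, 'rvec': array([ 2.11945126, -0.65908045,  0.30604976]), 'tvec': array([-380.50144116,  272.06769635,  823.95352865])}
wrist {'mtx': array([[341.01015348,   0.        , 257.32573713],
       [  0.        , 341.01015348, 198.68815744],
       [  0.        ,   0.        ,   1.        ]]), 'k1': -0.10071476059804944, 'hand_eye': array([[-4.01678309e-04, -2.74022280e-01,  9.61723260e-01,
        -1.61752298e+02],
       [ 9.99999677e-01,  5.58864925e-04,  5.76901530e-04,
         6.19532591e-01],
       [-6.95557270e-04,  9.61723181e-01,  2.74021967e-01,
        -7.52103850e+01],
       [ 0.00000000e+00,  0.00000000e+00,  0.00000000e+00,
         1.00000000e+00]])}
```

View pics/a_scene.png

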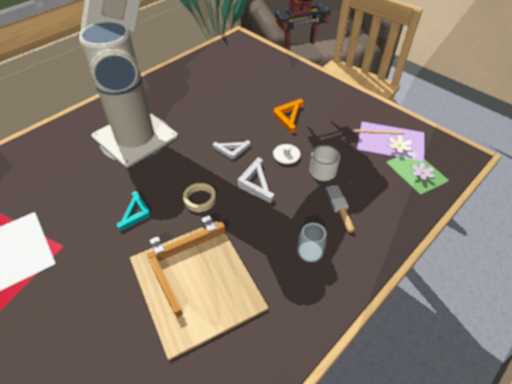

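View pics/a_side.png

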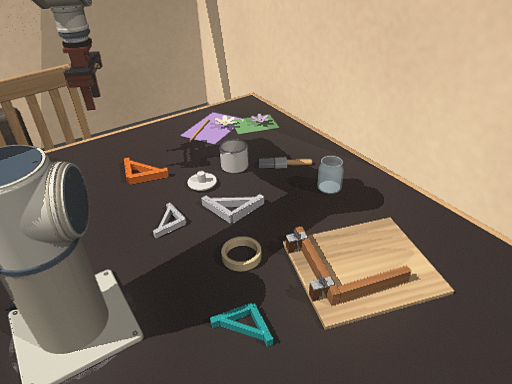

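View pics/a_wrist.png

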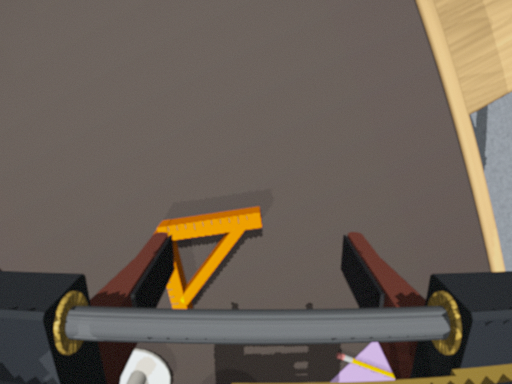

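The scene view shows the lid at (287,153), the tub at (323,162), the big grey square at (256,182) and a smaller grey one at (232,149). The board is at (197,290), with the frame corner near (155,250). Next I'll enlarge these.

```bash
cat > h.py <<'E'
import numpy as np,cv2
from workcell import ctrl,vision
from scipy.spatial.transform import Rotation as R
def pose():
    o=ctrl.get_obs(); return o,np.array(o["ee_pos"]),R.from_rotvec(o["orientation"]).as_matrix()
def cam(d,p=None,Rm=None):
    K=d["mtx"]; 
    if "hand_eye" in d:
        H=np.array(d["hand_eye"]); Rc=Rm@H[:3,:3]; c=Rm@H[:3,3]+p   # cam->world
    else:
        Rw=cv2.Rodrigues(np.array(d["rvec"]))[0]; Rc=Rw.T; c=-Rw.T@np.array(d["tvec"])
    return K,d["k1"],Rc,c
def pix2z(C,uv,z):
    K,k1,Rc,c=C; uv=np.atleast_2d(np.array(uv,float))
    xy=cv2.undistortPoints(uv[:,None],K,np.array([k1,0,0,0,0.]),None,None)[:,0]
    d=np.c_[xy,np.ones(len(xy))]@Rc.T
    s=(z-c[2])/d[:,2]; return (c+d*s[:,None])[:,:2]
def proj(C,P):
    K,k1,Rc,c=C; P=np.atleast_2d(np.array(P,float))
    q=(P-c)@Rc
    return cv2.projectPoints(q,np.zeros(3),np.zeros(3),K,np.array([k1,0,0,0,0.]))[0][:,0]
def crop(img,x0,y0,w,h,s,name):
    im=cv2.resize(img[y0:y0+h,x0:x0+w],None,fx=s,fy=s,interpolation=cv2.INTER_CUBIC)
    for i in range(0,w,10):
        cv2.line(im,(i*s,0),(i*s,6),(0,0,255),1)
        if i%20==0: cv2.putText(im,str(x0+i),(i*s,18),0,.4,(0,255,255),1)
    for i in range(0,h,10):
        cv2.line(im,(0,i*s),(6,i*s),(0,0,255),1)
        if i%20==0: cv2.putText(im,str(y0+i),(8,i*s+4),0,.4,(0,255,255),1)
    cv2.imwrite("pics/"+name,im)
# calibs of fixed cams
S=(np.array([[397.63661284,0,255.16063568],[0,397.63661284,189.36453552],[0,0,1]]),0.006434703342441255)
def fixed(rv,tv,f,cx,cy,k1):
    Rw=cv2.Rodrigues(np.array(rv))[0]; return (np.array([[f,0,cx],[0,f,cy],[0,0,1.]]),k1,Rw.T,-Rw.T@np.array(tv))
SC=fixed([2.27700813,0.92988838,-0.34480687],[-425.73077662,-188.36592706,1413.08589086],397.63661284,255.16063568,189.36453552,0.006434703342441255)
SI=fixed([2.11945126,-0.65908045,0.30604976],[-380.50144116,272.06769635,823.95352865],403.9605113,260.63458404,193.27334238,-0.013183387170878432)
E
python3 - <<'E'
from h import *
a=cv2.imread("pics/a_scene.png");b=cv2.imread("pics/a_side.png")
crop(a,230,130,120,90,6,"c1.png");crop(a,125,210,150,145,4,"c2.png")
crop(b,180,130,110,100,6,"c3.png");crop(b,270,215,190,120,4,"c4.png")
E
```

```text
(no output)
```

View pics/c1.png

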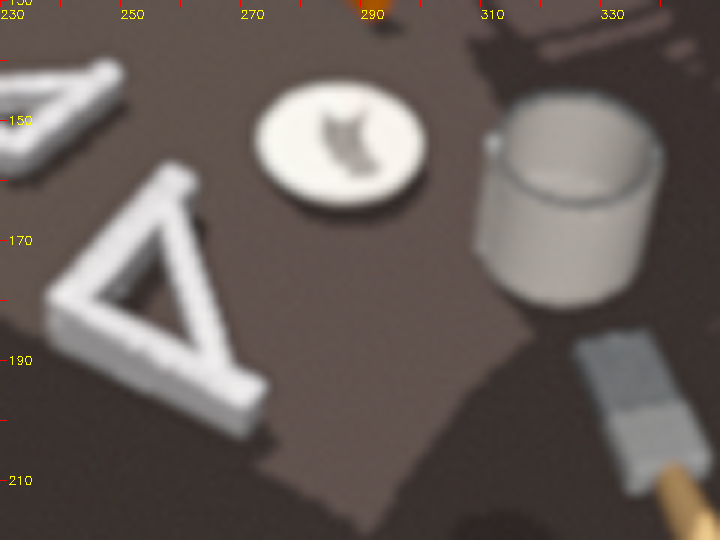

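View pics/c2.png

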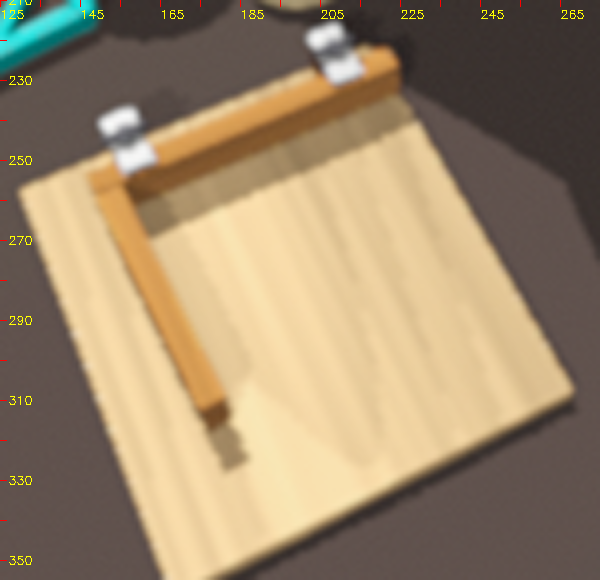

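View pics/c3.png

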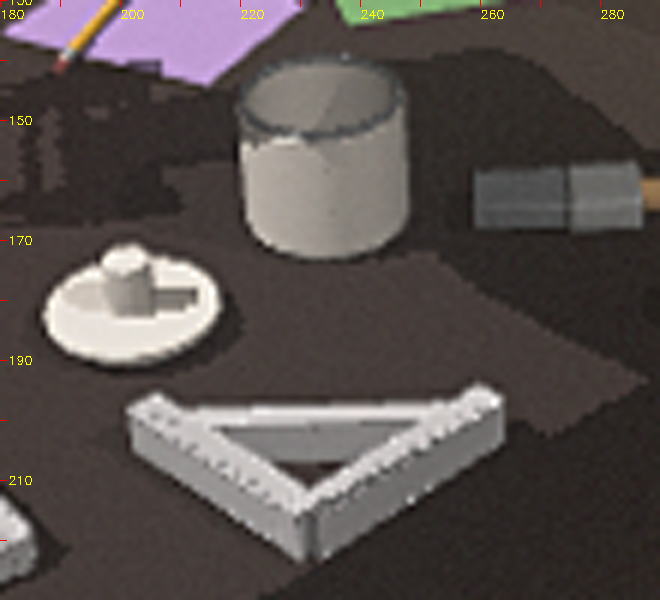

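View pics/c4.png

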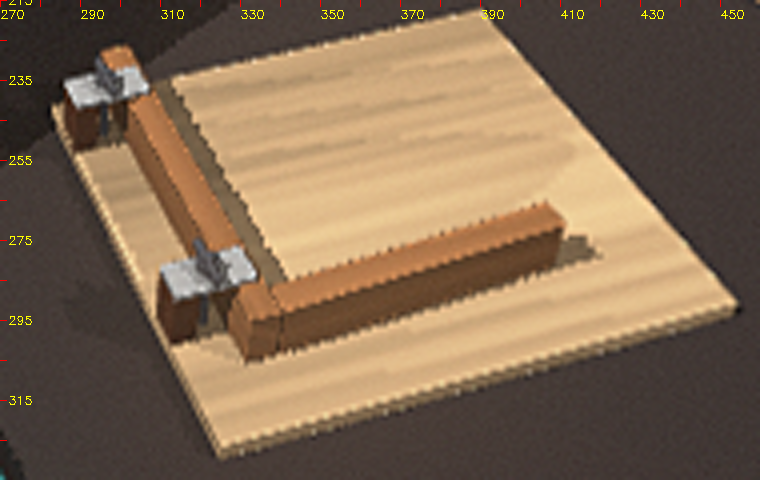

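```bash
cat > fit.py <<'E'
from h import *
from scipy.optimize import least_squares
def T(p,xy):
    c,s=np.cos(p[2]),np.sin(p[2]); x,y=xy; return [p[0]+c*x-s*y,p[1]+s*x+c*y]
def fit(obs,p0):  # obs list (C,(x,y,z),(u,v))
    def f(p):
        return np.concatenate([proj(C,T(p,m[:2])+[m[2]])[0]-uv for C,m,uv in obs])
    r=least_squares(f,p0,loss="soft_l1"); return r.x,r.fun.reshape(-1,2)
E
python3 - <<'E'
from fit import *
np.set_printoptions(precision=2,suppress=True)
def tri(a,b,z): print(pix2z(SC,a,z),pix2z(SI,b,z))
print("lid");tri((286.7,153.5),(200,180.5),15)
print("tub");tri((326.3,154.8),(232,145.5),75)
sq=[(SC,(5,5,25),(238.5,179)),(SC,(0,125,25),(257,157.5)),(SC,(18,125,25),(262.3,160)),(SC,(125,18,25),(274.5,192.5)),(SC,(125,0,25),(270.5,197.5)),
(SI,(5,5,25),(231,213.5)),(SI,(0,125,25),(201,199)),(SI,(18,125,25),(205.5,195.5)),(SI,(125,18,25),(257.5,194)),(SI,(125,0,25),(262.5,198))]
p0=list(pix2z(SI,(231,214),25)[0]); 
q=pix2z(SI,(262,198),25)[0]-p0; p0.append(np.arctan2(q[1],q[0]))
p,r=fit(sq,p0);print("sq",p,r.round(1).tolist())
sm=[]
fr=[(SC,(-18,200,47),(218.7,221.2)),(SC,(0,200,47),(225,226.2)),(SC,(-18,-18,47),(146,255.5)),
(SI,(-18,-18,47),(328.7,290.7)),(SI,(-18,-18,12),(331,305.5)),(SI,(0,-18,47),(340,294.5)),(SI,(0,-18,12),(340,303.7))]
p0=list(pix2z(SI,(340,285),47)[0]);q=pix2z(SC,(225,226),47)[0]-pix2z(SC,(156,255.7),47)[0];p0.append(np.arctan2(q[1],q[0])-np.pi/2)
f,r=fit(fr,p0);print("frame",f,r.round(1).tolist())
b=[(SI,z) for z in [(283,242.5),(325.5,328),(455,291.2),(391,217)]]
B=np.array([pix2z(SI,z,12)[0] for _,z in b]);print("board",B, [np.linalg.norm(B[i]-B[i-1]) for i in range(4)],pix2z(SC,[(130,257.5),(268.7,307.5)],12))
e=B-np.roll(B,1,0);print("edge yaws",np.arctan2(e[:,1],e[:,0]))
sr=[(SC,(170,-18,47),(173.7,310.7)),(SC,(170,0,47),(182,310)),(SI,(170,0,47),(406,265.5)),(SI,(170,-18,47),(411,271)),(SI,(170,-18,12),(409,281)),(SC,(0,0,47),(156,255.7))]
s,r=fit(sr,f);print("short",s,r.round(1).tolist())
E
```

```text
lid
[[451.36 298.92]] [[443.37 303.68]]
tub
[[582.29 332.21]] [[579.12 336.47]]
sq [425.25  89.31   0.22] [[-0.1, 1.2], [0.2, -0.8], [-0.4, -1.3], [-0.9, 0.5], [0.1, -0.6], [-0.1, 2.0], [-0.7, -1.0], [-0.3, -0.3], [1.4, -0.5], [1.1, -1.9]]
frame [ 478.38 -254.66   -0.31] [[2.9, 0.1], [-0.7, -0.3], [0.1, -2.8], [3.7, 4.1], [-0.1, 0.3], [0.5, -1.8], [-1.1, 0.0]]
board [[ 488.08  -55.44]
 [ 410.94 -300.45]
 [ 698.13 -389.44]
 [ 778.42 -141.29]] [np.float64(302.76756541251194), np.float64(256.86197948931425), np.float64(300.6634679520161), np.float64(260.8189702961564)] [[ 414.16 -297.81]
 [ 779.09 -139.18]]
edge yaws [ 2.85 -1.88 -0.3   1.26]
short [ 479.05 -252.22   -0.27] [[0.8, 1.3], [-0.5, -1.7], [0.6, -0.5], [0.6, -0.2], [-0.6, 0.8], [-0.2, -1.0]]
```

```bash
cat >> h.py <<'E'
def plan(target,psi=None):
    """target TCP; psi: desired world angle of tool y (jaw) mod pi, tool down. prints tool-axis shift & turn about x"""
    o,p,Rm=pose()
    print("t",o["t"],"p",p.round(1),"F",np.round(o["ft_force"],1),"w",round(o["width"],1),"q",np.round(o["qpos"],2))
    print("x",Rm[:,0].round(3),"y",Rm[:,1].round(3),"z",Rm[:,2].round(3), "yawy",np.arctan2(Rm[1,1],Rm[0,1]).round(4))
    if target is not None: print("shift tool",(Rm.T@(np.array(target)-p)).round(1))
    if psi is not None:
        y=np.array([np.cos(psi),np.sin(psi),0]);x=np.array([0,0,-1.])
        for s in(1,-1):
            D=np.c_[x,s*y,np.cross(x,s*y)]
            print("turn tool",R.from_matrix(Rm.T@D).as_rotvec().round(4))
E
python3 - <<'E'
from h import *
plan((447,301,230))
E
```

```text
t 0.15 p [254.5 570.4 222.1] F [-0.4 -0.5 -0.2] w 87.8 q [ 1.13  0.42  1.63 -0.    1.09 -0.02]
x [-0.    -0.001 -1.   ] y [ 0.408  0.913 -0.001] z [ 0.913 -0.408 -0.   ] yawy 1.151
shift tool [  -7.7 -167.6  285.5]
```

```bash
python3 -m crank '[[[0,-0.0205,0.035],[0,0,0],0.06],[[0,-0.0205,0.035],[0,0,0],0.06],[[0,-0.0205,0.035],[0,0,0],0.06],[[0,-0.0205,0.035],[0,0,0],0.06],[[0,-0.0205,0.035],[0,0,0],0.06],[[0,-0.0205,0.035],[0,0,0],0.06],[[0,-0.0205,0.035],[0,0,0],0.06],[[0,-0.0205,0.035],[0,0,0],0.06]]'
python3 - <<'E'
from h import *
plan((447,301,230))
o,p,Rm=pose();d=vision.get_image("wrist");np.savez("pics/w1.npz",p=p,R=Rm);cv2.imwrite("pics/w1.png",d["img"])
C=cam(d,p,Rm);print(proj(C,[(447,301,15),(447,301,43),(580,334,75)]))
im=cv2.resize(d["img"],(768,576));cv2.imwrite("pics/w1b.png",im)
E
```

```text
t: 0.82
ee_pos: [444.2, 305.0, 222.6]
orientation: [0.329, 1.546, -0.329]
ft_force: [0.4, 0.2, 0.6]
width: 59.9
t 0.8167 p [444.2 305.  222.6] F [0.4 0.2 0.6] w 59.9 q [ 0.58  0.3   1.82  0.    1.02 -0.57]
x [-0. -0. -1.] y [ 0.407  0.913 -0.   ] z [ 0.913 -0.407 -0.   ] yawy 1.1512
shift tool [-7.4 -2.5  4.2]
[[254.31371564 176.2397091 ]
 [254.08847567 181.97775342]
 [335.39308804 290.85484331]]
```

View pics/w1b.png

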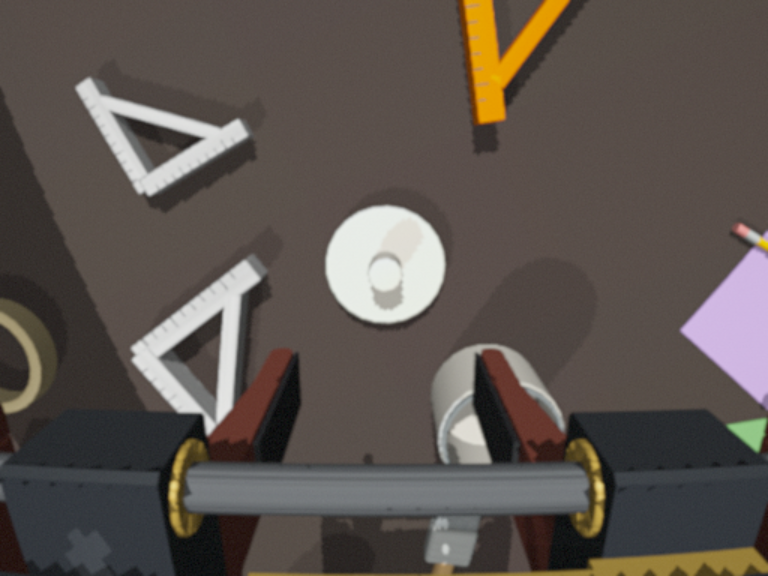

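```bash
python3 - <<'E'
from h import *
n=np.load("pics/w1.npz");d=vision.get_image("wrist");C=cam(d,n["p"],n["R"])
a=pix2z(C,(256.8,176.3),15)[0];b=pix2z(C,(256.5,181.8),43)[0];print(a,b)
print("sq heel, y-end, small",pix2z(C,[(93,236),(161,170),(170,176)],25))
plan(((a+b)/2).tolist()+[25])
E
```

```text
[448.1791669  303.48563454] [447.83460191 303.33963122]
sq heel, y-end, small [[432.83793147 101.93584584]
 [397.61805789 212.81009565]
 [407.52375087 218.70143859]]
t 0.9167 p [446.  302.8 222.6] F [ 0.4 -0.3 -0.1] w 59.9 q [ 0.57  0.3   1.82 -0.    1.02 -0.57]
x [ 0.    -0.001 -1.   ] y [ 0.412  0.911 -0.001] z [ 0.911 -0.412  0.001] yawy 1.1456
shift tool [197.6   1.5   1.4]
```

```bash
python3 -m crank '[[[0.030,0.0012,0.0014],[0,0,0],0.05],[[0.035,0,0],[0,0,0],0.05],[[0.038,0,0],[0,0,0],0.05],[[0.038,0,0],[0,0,0],0.05],[[0.032,0,0],[0,0,0],0.05],[[0.020,0,0],[0,0,0],0.05],[[0.007,0,0],[0,0,0],0.05],[[0,0,0],[0,0,0],0.05]]'
python3 - <<'E'
from h import *
plan((448,303.4,18.5))
o,p,Rm=pose();d=vision.get_image("wrist");cv2.imwrite("pics/w2.png",d["img"])
E
```

```text
t: 1.58
ee_pos: [443.8, 307.2, 20.9]
orientation: [0.327, 1.548, -0.331]
ft_force: [0.6, -0.5, 0.4]
width: 50.3
t 1.5833 p [443.8 307.2  20.9] F [ 0.6 -0.5  0.4] w 50.3 q [ 0.58  0.62  1.91  0.    0.62 -0.57]
x [-0.003 -0.002 -1.   ] y [ 0.407  0.913 -0.003] z [ 0.913 -0.407 -0.002] yawy 1.1515
shift tool [ 2.4 -1.8  5.4]
```

View pics/w2.png

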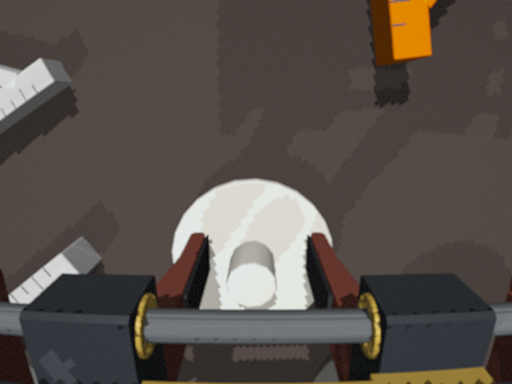

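```bash
python3 - <<'E'
from h import *
d=vision.get_image("wrist");cv2.imwrite("pics/w3.png",d["img"])
o,p,Rm=pose();C=cam(d,p,Rm)
a=pix2z(C,(251.5,283),43)[0];b=pix2z(C,(252,243),15)[0];print(a,b)
plan(a.tolist()+[18.5])
crop(d["img"],160,170,190,150,4,"w3b.png")
E
```

```text
[450.67524869 303.68617385] [443.04759936 306.9645846 ]
t 1.6833 p [445.6 308.2  23.4] F [-0.3 -0.5 -0.2] w 50.1 q [ 0.58  0.61  1.91  0.    0.62 -0.57]
x [ 0.001  0.001 -1.   ] y [0.407 0.913 0.001] z [ 0.913 -0.407  0.   ] yawy 1.1514
shift tool [ 4.9 -2.   6.5]
```

View pics/w3b.png

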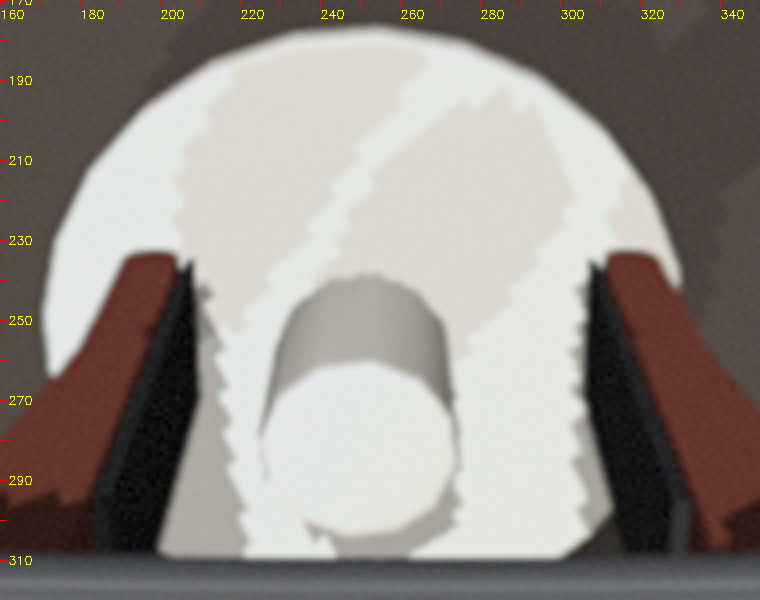

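```bash
python3 - <<'E'
from h import *
d=vision.get_image("wrist")
o,p,Rm=pose();p=np.array([445.4,307.5,22.7]);C=cam(d,p,Rm)
for uv,z in [((247,283),43),((248,256.5),15),((167.5,256),15),((328,250),15),((251,176.5),15)]:
    q=pix2z(C,uv,z)[0];print(q,Rm.T@(np.r_[q,z]-p))
plan(None)
E
```

```text
[449.22324648 301.27364568] [-20.30075102  -4.09165097   6.05083483]
[448.9556786  301.18299841] [ 7.69858734 -4.33559105  5.81134774]
[430.90631725 260.88409722] [  7.61621762 -48.49177873   5.73932542]
[463.28112404 342.44352445] [ 7.77542832 39.18222033  2.09065109]
[409.10061664 320.96858314] [  7.65115105  -2.49700879 -38.6466402 ]
t 1.7333 p [446.1 308.3  24. ] F [-0.1 -0.2  0.1] w 50.1 q [ 0.58  0.61  1.91  0.    0.62 -0.57]
x [ 0.002  0.001 -1.   ] y [0.407 0.913 0.002] z [ 0.913 -0.407  0.001] yawy 1.1513
```

```bash
python3 -m crank '[[[0.001,-0.002,0.003],[0,0,0],0.05],[[0.002,-0.0022,0.003],[0,0,0],0.05],[[0.0015,0,0],[0,0,0],0.05],[[0,0,0],[0,0,0],0.02],[[0,0,0],[0,0,0],0.01],[[0,0,0],[0,0,0],0.01],[[0,0,0],[0,0,0],0.01],[[0,0,0],[0,0,0],0.01]]'
python3 - <<'E'
from h import *
plan((580,334,150))
o,p,Rm=pose();d=vision.get_image("wrist");crop(d["img"],160,170,190,150,4,"w4b.png")
E
```

```text
t: 2.4
ee_pos: [449.1, 301.1, 18.2]
orientation: [0.329, 1.545, -0.329]
ft_force: [0.2, 0.6, 1.5]
width: 23.6
t 2.4 p [449.1 301.1  18.2] F [0.2 0.6 1.5] w 23.6 q [ 0.57  0.62  1.91 -0.    0.61 -0.58]
x [ 0.  0. -1.] y [0.408 0.913 0.   ] z [ 0.913 -0.408  0.   ] yawy 1.151
shift tool [-131.8   83.4  106.1]
```

View pics/w4b.png

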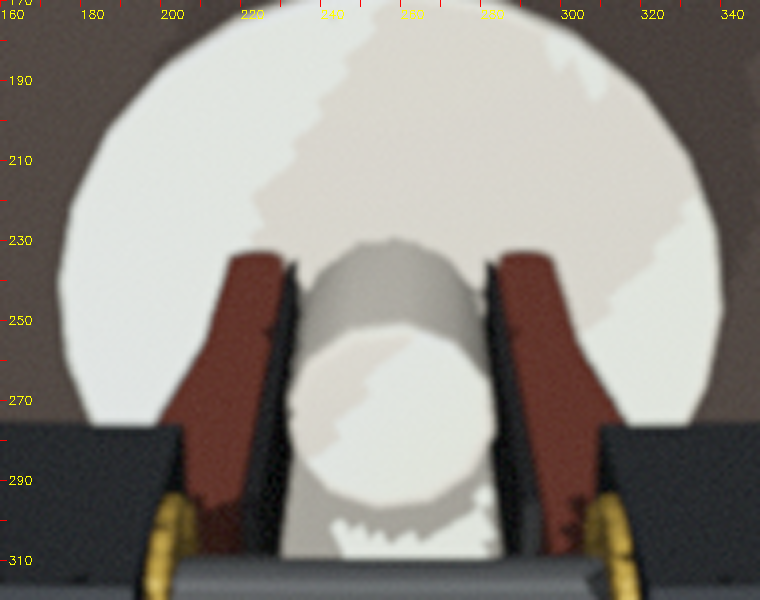

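```bash
python3 -m crank '[[[-0.040,0,0],[0,0,0],0.01],[[-0.040,0,0],[0,0,0],0.01],[[-0.0137,0.014,0.0337],[0,0,0],0.01],[[-0.0137,0.014,0.0337],[0,0,0],0.01],[[-0.0137,0.014,0.0337],[0,0,0],0.01],[[-0.0137,0.014,0.0337],[0,0,0],0.01],[[-0.0137,0.014,0.0337],[0,0,0],0.01],[[-0.0137,0.014,0.0337],[0,0,0],0.01]]'
python3 - <<'E'
from h import *
for i in range(3): vision.get_image("scene")
o,p,Rm=pose();d=vision.get_image("wrist");cv2.imwrite("pics/w5.png",d["img"]);np.savez("pics/w5.npz",p=p,R=Rm)
plan(None)
cv2.imwrite("pics/w5b.png",cv2.resize(d["img"],(768,576)))
print(proj(cam(d,p,Rm),[(581,334,75)]))
E
```

```text
t: 3.12
ee_pos: [669.3, 295.0, 181.0]
orientation: [0.329, 1.546, -0.33]
ft_force: [0.1, 0.3, -0.3]
width: 23.2
t 3.3167 p [668.  295.  179.7] F [-0.9  0.3 -0.5] w 23.5 q [ 0.4   0.62  1.4   0.    1.12 -0.75]
x [-0.001 -0.    -1.   ] y [ 0.408  0.913 -0.001] z [ 0.913 -0.408 -0.001] yawy 1.1501
[[254.60071429  71.45429303]]
```

View pics/w5b.png

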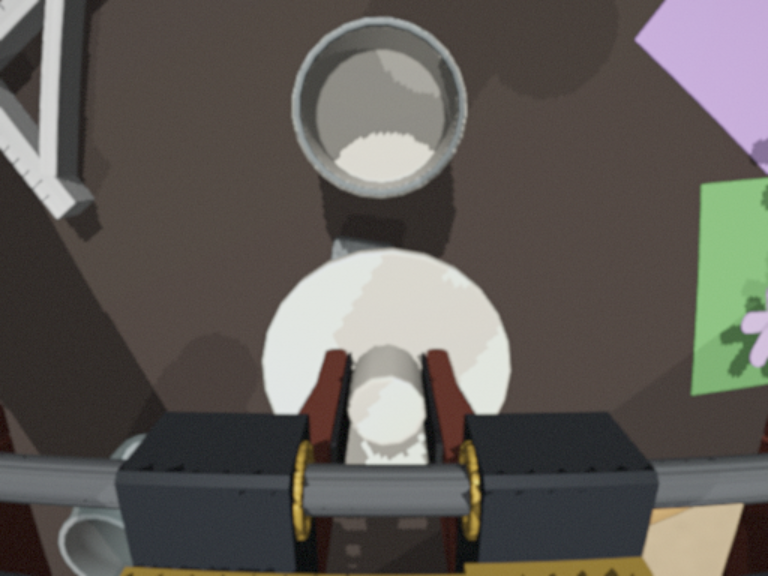

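```bash
python3 - <<'E'
from h import *
n=np.load("pics/w5.npz");d=vision.get_image("wrist");C=cam(d,n["p"],n["R"])
im=cv2.imread("pics/w5.png");
crop(im,180,5,150,130,5,"w5c.png")
from scipy.optimize import least_squares
# fit projected rim circle to edges read: L,R,T,B
th=np.linspace(0,2*np.pi,361)
def f(q):
    c=proj(C,np.c_[q[0]+44*np.cos(th),q[1]+44*np.sin(th),75+0*th]);return [c[:,0].min()-194.6,c[:,0].max()-311.2,c[:,1].min()-11.3,c[:,1].max()-131.8]
r=least_squares(f,[581,334]);print(r.x,r.fun)
plan(None)
E
```

```text
[581.59307661 332.32834887] [-0.3607323   0.36014588 -0.31378112  0.37225917]
t 3.3667 p [666.6 295.  179.1] F [-0.3  1.  -1.8] w 23.5 q [ 0.4   0.62  1.4   0.    1.12 -0.75]
x [-0.002 -0.001 -1.   ] y [ 0.408  0.913 -0.002] z [ 0.913 -0.408 -0.002] yawy 1.1508
```

View pics/w5c.png

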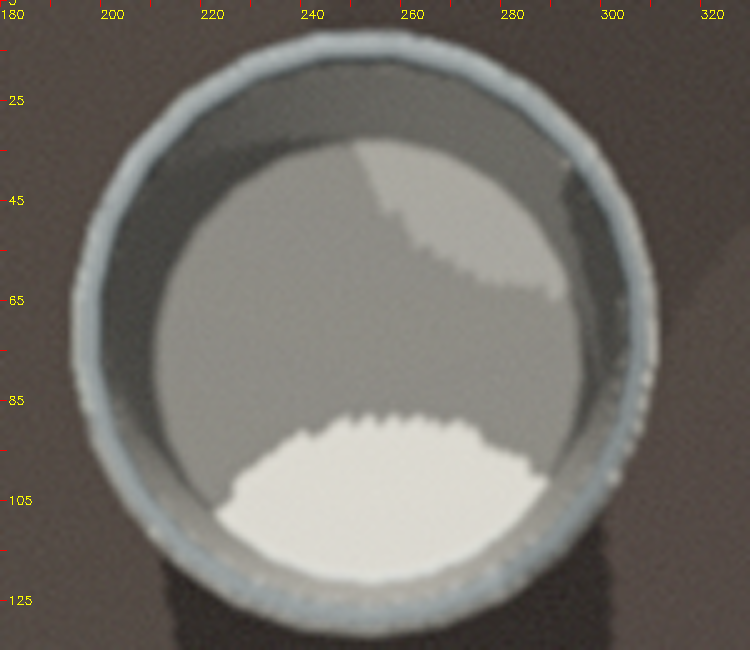

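```bash
python3 -m crank '[[[0.005,0,-0.0318],[0,0,0],0.01],[[0.010,-0.0008,-0.032],[0,0,0],0.01],[[0.015,-0.0008,-0.030],[0,0,0],0.01],[[0.030,0,0],[0,0,0],0.01],[[0.016,0,0],[0,0,0],0.01],[[0.004,0,0],[0,0,0],0.01],[[0,0,0],[0,0,0],0.01],[[0,0,0],[0,0,0],0.01]]'
python3 - <<'E'
from h import *
plan((581.6,332.3,88))
for n in("side","scene"):
    d=vision.get_image(n)
    if n=="side": crop(d["img"],190,90,90,100,7,"s6.png")
    else: crop(d["img"],290,110,80,85,7,"s6s.png")
plan((581.6,332.3,88))
E
```

```text
t: 4.03
ee_pos: [581.3, 332.3, 100.7]
orientation: [0.329, 1.546, -0.329]
ft_force: [0.6, 0.2, -0.7]
width: 23.4
t 4.0333 p [581.3 332.3 100.7] F [ 0.6  0.2 -0.7] w 23.4 q [ 0.5   0.63  1.59  0.    0.92 -0.65]
x [-0. -0. -1.] y [ 0.407  0.913 -0.   ] z [ 0.913 -0.407 -0.   ] yawy 1.1514
shift tool [12.7  0.2  0.3]
t 4.1333 p [582.3 332.4 101.7] F [-0.1  0.  -1.3] w 23.9 q [ 0.5   0.63  1.59 -0.    0.92 -0.65]
x [ 0.002  0.001 -1.   ] y [0.408 0.913 0.002] z [ 0.913 -0.408  0.001] yawy 1.1508
shift tool [13.7 -0.5 -0.6]
```

View pics/s6.png

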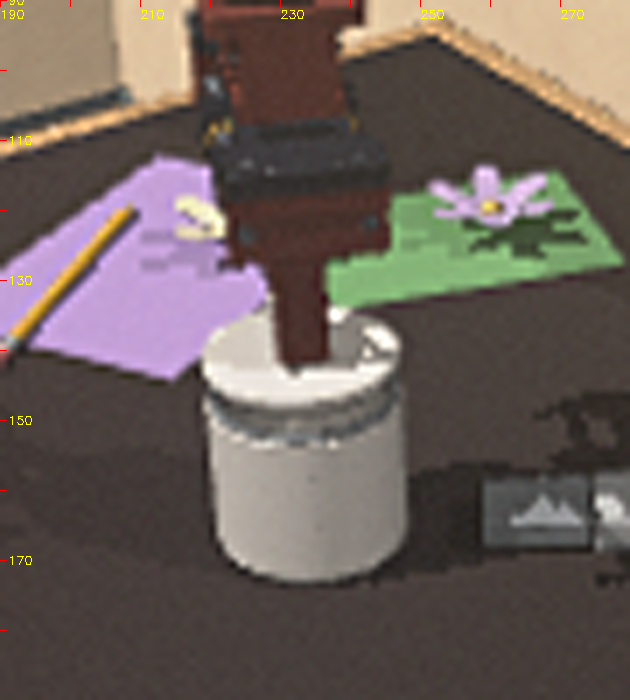

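View pics/s6s.png

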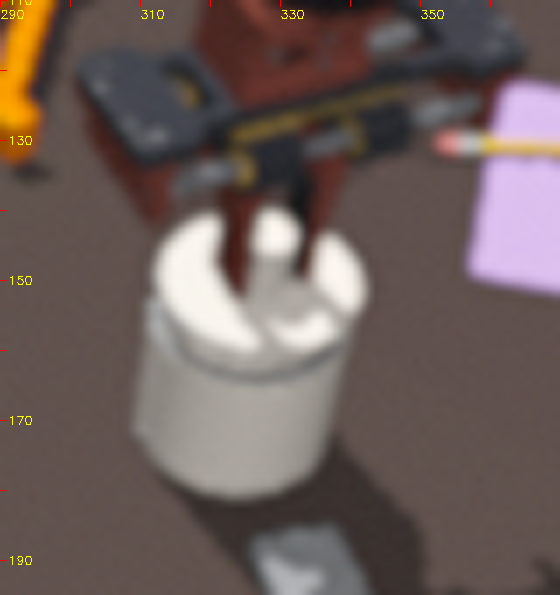

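```bash
python3 -m crank '[[[0.004,0,0],[0,0,0],0.01],[[0.004,0,0],[0,0,0],0.01],[[0.003,0,0],[0,0,0],0.01],[[0.001,0,0],[0,0,0],0.01],[[0.001,0,0],[0,0,0],0.01],[[0.001,0,0],[0,0,0],0.01],[[0,0,0],[0,0,0],0.01],[[0,0,0],[0,0,0],0.01]]'
```

```text
t: 4.8
ee_pos: [581.6, 331.9, 86.9]
orientation: [0.329, 1.546, -0.33]
ft_force: [-2.4, -1.3, 5.3]
width: 23.3
```

```bash
python3 -m crank '[[[0.001,0,0],[0,0,0],0.01],[[0.001,0,0],[0,0,0],0.01],[[0.001,0,0],[0,0,0],0.01],[[0.001,0,0],[0,0,0],0.01],[[0,0,0],[0,0,0],0.01],[[0,0,0],[0,0,0],0.01],[[0,0,0],[0,0,0],0.01],[[0,0,0],[0,0,0],0.01]]'
python3 - <<'E'
from h import *
plan(None)
d=vision.get_image("side");crop(d["img"],190,90,90,100,7,"s7.png")
plan(None)
E
```

```text
t: 5.47
ee_pos: [581.7, 332.0, 84.2]
orientation: [0.329, 1.546, -0.329]
ft_force: [-5.8, -4.5, 14.9]
width: 23.4
t 5.4667 p [581.7 332.   84.2] F [-5.8 -4.5 14.9] w 23.4 q [ 0.5   0.65  1.6  -0.    0.89 -0.65]
x [ 0. -0. -1.] y [ 0.408  0.913 -0.   ] z [ 0.913 -0.408  0.   ] yawy 1.151
t 5.5167 p [581.7 332.   84.2] F [-5.5 -4.  14. ] w 23.3 q [ 0.5   0.65  1.6  -0.    0.89 -0.65]
x [ 0. -0. -1.] y [ 0.408  0.913 -0.   ] z [ 0.913 -0.408  0.   ] yawy 1.1509
```

View pics/s7.png

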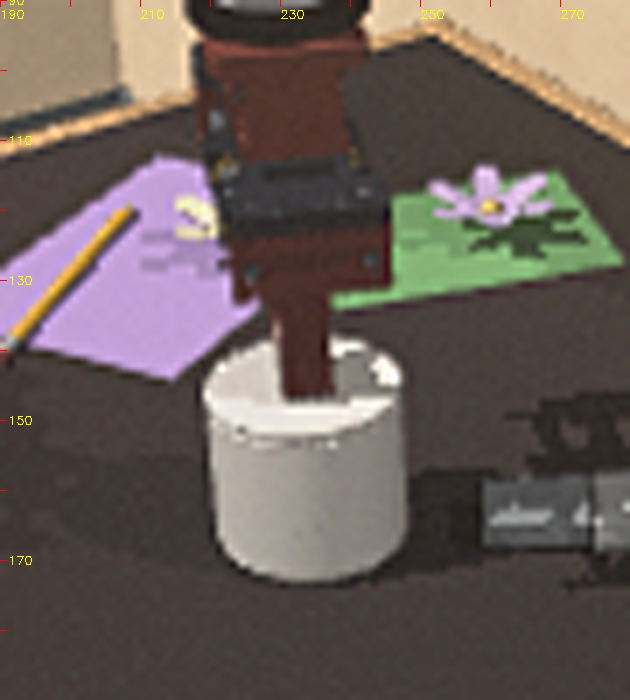

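```bash
python3 -m crank '[[[0.001,0,0],[0,0,0],0.01],[[0.0008,0,0],[0,0,0],0.01],[[0,0,0],[0,0,0],0.01],[[0,0,0],[0,0,0],0.01],[[0,0,0],[0,0,0],0.01],[[0,0,0],[0,0,0],0.01],[[0,0,0],[0,0,0],0.01],[[0,0,0],[0,0,0],0.01]]'
```

```text
t: 6.18
ee_pos: [581.8, 332.1, 84.2]
orientation: [0.329, 1.545, -0.329]
ft_force: [-9.3, -5.3, 27.3]
width: 23.2
```

```bash
python3 -m crank '[[[-0.0015,0,0],[0,0,0],0.01],[[-0.0005,0,0],[0,0,0],0.05],[[0,0,0],[0,0,0],0.05],[[0,0,0],[0,0,0],0.05],[[-0.020,0,0],[0,0,0],0.05],[[-0.036,0,0],[0,0,0],0.05],[[-0.036,0,0],[0,0,0],0.05],[[-0.030,0,-0.010],[0,0,0],0.05]]'
python3 - <<'E'
from h import *
plan((472,163,200),1.005)
d=vision.get_image("side");crop(d["img"],190,90,90,100,7,"s8.png")
E
```

```text
t: 6.85
ee_pos: [573.9, 336.0, 206.1]
orientation: [0.33, 1.544, -0.33]
ft_force: [0.5, 0.9, -0.2]
width: 50.0
t 6.85 p [573.9 336.  206.1] F [ 0.5  0.9 -0.2] w 50.0 q [ 0.51  0.5   1.55 -0.    1.09 -0.64]
x [ 0.001  0.    -1.   ] y [0.408 0.913 0.001] z [ 0.913 -0.408  0.001] yawy 1.15
shift tool [   6.  -199.5  -22.3]
turn tool [ 0.145   0.0009 -0.0008]
turn tool [-2.9966e+00  1.2000e-03  1.4000e-03]
```

View pics/s8.png

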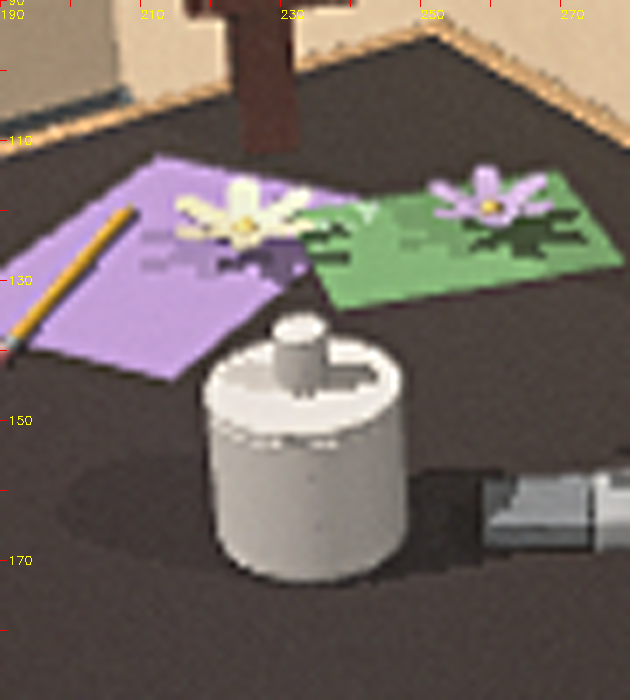

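```bash
python3 -m crank '[[[-0.004,-0.028,0.004],[0.02,0,0],0.05],[[-0.004,-0.028,0.004],[0.02,0,0],0.05],[[-0.004,-0.028,0.004],[0.02,0,0],0.05],[[-0.004,-0.028,0.004],[0.02,0,0],0.05],[[-0.004,-0.028,0.004],[0.02,0,0],0.05],[[-0.004,-0.028,0.004],[0.02,0,0],0.05],[[-0.004,-0.028,0.004],[0.025,0,0],0.05],[[0,0,0],[0,0,0],0.05]]'
python3 - <<'E'
from h import *
for i in range(4): vision.get_image("scene")
o,p,Rm=pose();d=vision.get_image("wrist");cv2.imwrite("pics/w9.png",d["img"]);np.savez("pics/w9.npz",p=p,R=Rm)
plan(None)
cv2.imwrite("pics/w9b.png",cv2.resize(d["img"],(768,576)))
E
```

```text
t: 7.57
ee_pos: [505.0, 146.3, 232.4]
orientation: [0.444, 1.526, -0.446]
ft_force: [0.0, -0.7, -0.5]
width: 49.9
t 7.8167 p [507.4 150.4 232.3] F [0.4 0.1 0.6] w 50.1 q [ 0.27  0.27  1.83  0.    1.04 -0.74]
x [ 0.  0. -1.] y [0.534 0.845 0.   ] z [ 0.845 -0.534 -0.   ] yawy 1.0069
```

View pics/w9b.png

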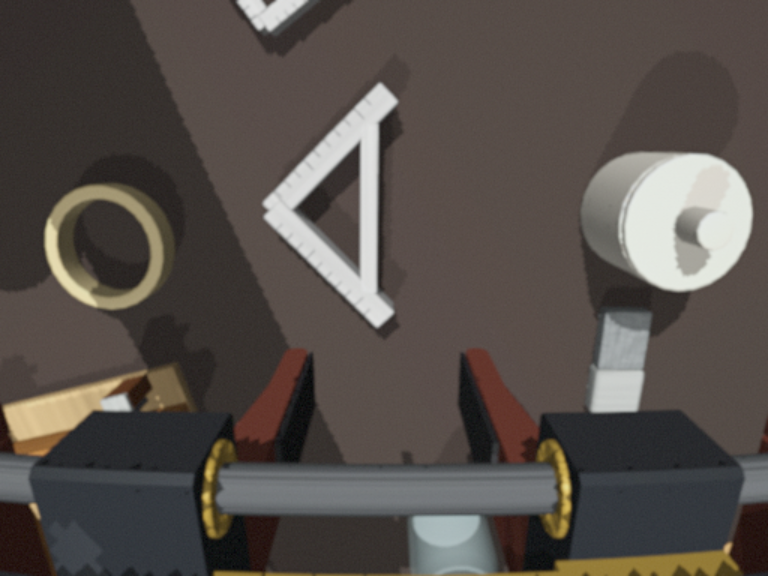

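```bash
python3 - <<'E'
from h import *
crop(cv2.imread("pics/w9.png"),165,50,110,175,4,"w9c.png")
im=cv2.imread("pics/w9c.png");print(im.shape);cv2.imwrite("pics/w9c.png",cv2.resize(im[:600],None,fx=1,fy=1))
E
```

```text
(700, 440, 3)
```

View pics/w9c.png

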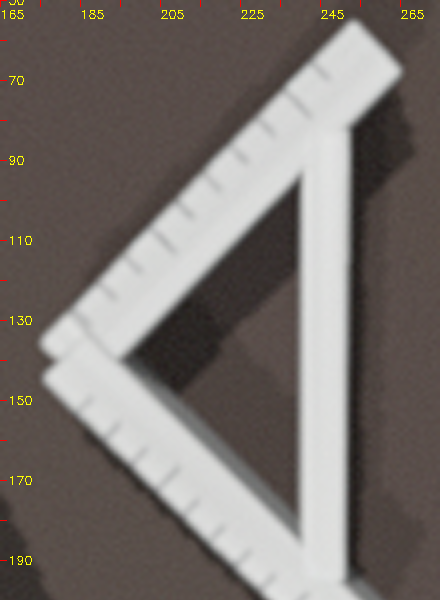

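```bash
python3 - <<'E'
from fit import *
np.set_printoptions(precision=2,suppress=True)
n=np.load("pics/w9.npz");d=vision.get_image("wrist");C=cam(d,n["p"],n["R"])
ob=[(C,(0,125,25),(253,55)),(C,(18,125,25),(266,67)),(C,(0,7,25),(175,136)),(C,(7,0,25),(175.8,145)),(C,(125,0,25),(251.3,218.7)),(C,(125,18,25),(262.7,208)),
 (C,(97+8.5-0,18+0,25),(252.2,194)) ]
p,r=fit(ob[:6],[430,95,.22]);print(p,r.round(1).tolist())
b=T(p,(57.5,57.5));print("brace",b)
plan(list(b)+[60],p[2]+np.pi/4)
E
```

```text
[427.48  90.91   0.21] [[0.3, -0.3], [-0.5, 0.7], [0.1, -0.3], [-0.3, -0.1], [0.3, -0.0], [0.2, 0.2]]
brace [np.float64(471.86060566292946), np.float64(159.04323592404916)]
t 7.8667 p [507.3 150.5 232.2] F [-0.6  0.2 -0.7] w 50.1 q [ 0.27  0.27  1.83  0.    1.04 -0.74]
x [-0.  0. -1.] y [0.53 0.84 0.  ] z [ 0.84 -0.53 -0.  ] yawy 1.0071
shift tool [172.2 -11.7 -34.5]
turn tool [ 0.01 -0.   -0.  ]
turn tool [-3.13  0.   -0.  ]
```

```bash
python3 -m crank '[[[0.010,-0.004,-0.012],[0.01,0,0],0.04],[[0.030,-0.004,-0.012],[0,0,0],0.04],[[0.036,-0.0037,-0.0105],[0,0,0],0.04],[[0.040,0,0],[0,0,0],0.04],[[0.036,0,0],[0,0,0],0.04],[[0.016,0,0],[0,0,0],0.04],[[0.004,0,0],[0,0,0],0.04],[[0,0,0],[0,0,0],0.04]]'
python3 - <<'E'
from h import *
vision.get_image("scene");vision.get_image("scene")
plan((471.9,159,4),.21+np.pi/4)
d=vision.get_image("wrist");cv2.imwrite("pics/w10.png",cv2.resize(d["img"],(768,576)))
E
```

```text
t: 8.53
ee_pos: [470.9, 158.8, 59.2]
orientation: [0.448, 1.526, -0.451]
ft_force: [-0.2, 0.2, -1.0]
width: 40.0
t 8.6333 p [472.5 159.1  61.3] F [0.4 0.2 0.6] w 40.1 q [ 0.3   0.5   2.    0.    0.64 -0.7 ]
x [ 0.001  0.    -1.   ] y [0.543 0.84  0.001] z [ 0.84  -0.543  0.001] yawy 0.9966
shift tool [57.3 -0.5 -0.5]
turn tool [ 0.0012  0.0009 -0.0011]
turn tool [-3.1404e+00  1.7000e-03  1.3000e-03]
```

View pics/w10.png

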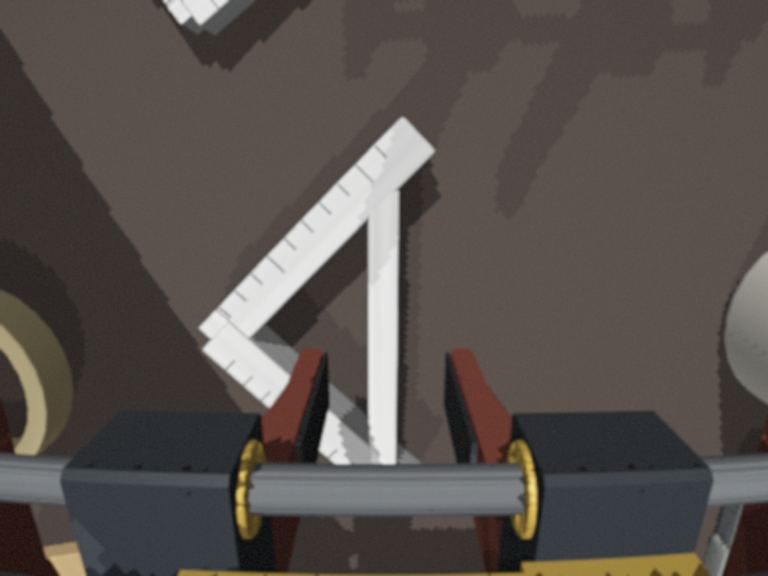

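```bash
python3 -m crank '[[[0.020,0,0],[0,0,0],0.04],[[0.020,0,0],[0,0,0],0.04],[[0.010,0,0],[0,0,0],0.04],[[0.004,0,0],[0,0,0],0.04],[[0.0015,0,0],[0,0,0],0.04],[[0,0,0],[0,0,0],0.04],[[0,0,0],[0,0,0],0.04],[[0,0,0],[0,0,0],0.04]]'
python3 - <<'E'
from h import *
plan((471.9,159,4),.21+np.pi/4)
d=vision.get_image("wrist");cv2.imwrite("pics/w11.png",cv2.resize(d["img"],(768,576)))
E
```

```text
t: 9.35
ee_pos: [472.2, 158.6, 5.9]
orientation: [0.451, 1.522, -0.45]
ft_force: [-0.2, 0.0, -0.3]
width: 39.7
t 9.35 p [472.2 158.6   5.9] F [-0.2  0.  -0.3] w 39.7 q [ 0.3   0.61  2.01 -0.    0.52 -0.7 ]
x [ 0.001  0.    -1.   ] y [0.544 0.839 0.001] z [ 0.839 -0.544  0.001] yawy 0.996
shift tool [ 1.9  0.2 -0.5]
turn tool [ 0.0006  0.001  -0.0011]
turn tool [-3.141e+00  1.800e-03  1.500e-03]
```

View pics/w11.png

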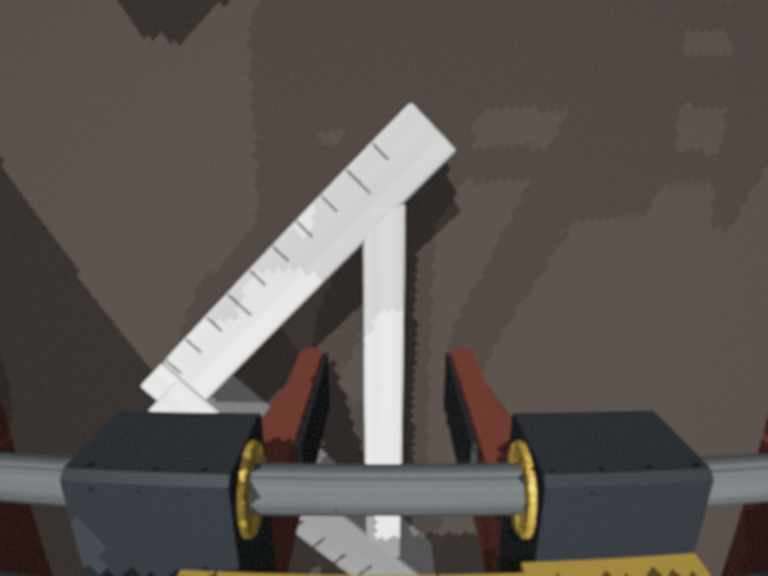

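```bash
python3 -m crank '[[[0.0015,0,0],[0,0,0],0.03],[[0,0,0],[0,0,0],0.005],[[0,0,0],[0,0,0],0.005],[[0,0,0],[0,0,0],0.005],[[0,0,0],[0,0,0],0.005],[[0,0,0],[0,0,0],0.005],[[-0.010,0,0],[0,0,0],0.005],[[-0.030,0,0],[0,0,0],0.005]]'
python3 - <<'E'
from h import *
plan(None)
d=vision.get_image("wrist");cv2.imwrite("pics/w12.png",cv2.resize(d["img"],(768,576)))
E
```

```text
t: 10.07
ee_pos: [468.7, 157.5, 41.3]
orientation: [0.447, 1.53, -0.454]
ft_force: [-0.4, 0.8, -3.4]
width: 12.1
t 10.0667 p [468.7 157.5  41.3] F [-0.4  0.8 -3.4] w 12.1 q [ 0.3   0.54  2.01 -0.    0.6  -0.7 ]
x [-0.007 -0.002 -1.   ] y [ 0.544  0.839 -0.006] z [ 0.839 -0.544 -0.005] yawy 0.9961
```

View pics/w12.png

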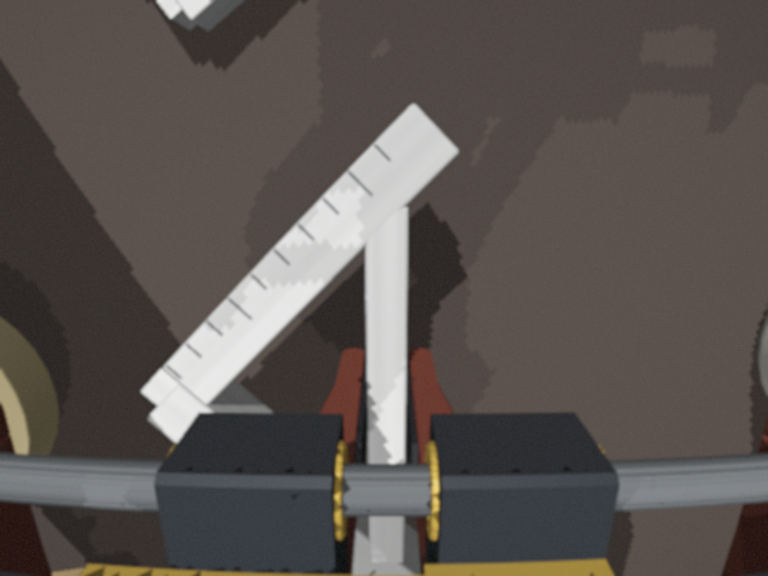

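```bash
python3 -m crank '[[[-0.032,0,0],[0.104,0,0],0.005],[[-0.032,0,0],[0.104,0,0],0.005],[[-0.032,0,0],[0.104,0,0],0.005],[[-0.032,0,0],[0.104,0,0],0.005],[[-0.030,0,0],[0.105,0,0],0.005],[[0,-0.015,0.028],[0,0,0],0.005],[[0,-0.0185,0.035],[0,0,0],0.005],[[0,-0.0185,0.035],[0,0,0],0.005]]'
python3 - <<'E'
from h import *
plan((462.4,-330.3,200),.475)
E
```

```text
t: 10.78
ee_pos: [469.9, 46.9, 202.6]
orientation: [0.851, 1.396, -0.849]
ft_force: [0.7, -0.5, -4.2]
width: 11.6
t 10.7833 p [469.9  46.9 202.6] F [ 0.7 -0.5 -4.2] w 11.6 q [ 0.07  0.23  1.98 -0.    0.94 -0.4 ]
x [ 0.002  0.    -1.   ] y [0.888 0.46  0.002] z [ 0.46  -0.888  0.001] yawy 0.4777
shift tool [   2.6 -180.1  331.5]
turn tool [ 0.0027  0.0008 -0.0017]
turn tool [-3.1389e+00  2.7000e-03  1.2000e-03]
```

```bash
python3 -m crank '[[[0,-0.0185,0.035],[0,0,0],0.005],[[0,-0.0185,0.035],[0,0,0],0.005],[[0,-0.0185,0.035],[0,0,0],0.005],[[0,-0.0185,0.035],[0,0,0],0.005],[[0,-0.0185,0.035],[0,0,0],0.005],[[0,-0.0185,0.035],[0,0,0],0.005],[[0,-0.0185,0.035],[0,0,0],0.005],[[0,-0.0185,0.035],[0,0,0],0.005]]'
python3 -m crank '[[[0,-0.0185,0.030],[0,0,0],0.005],[[0,-0.010,0.020],[0,0,0],0.005],[[0,-0.003,0.002],[0,0,0],0.005],[[0,0,0],[0,0,0],0.005],[[0,0,0],[0,0,0],0.005],[[0,0,0],[0,0,0],0.005],[[0,0,0],[0,0,0],0.005],[[0,0,0],[0,0,0],0.005]]'
python3 - <<'E'
from h import *
plan((550.6,-217.5,200),.475)
o,p,Rm=pose();d=vision.get_image("wrist");cv2.imwrite("pics/w13.png",d["img"]);np.savez("pics/w13.npz",p=p,R=Rm)
plan(None)
cv2.imwrite("pics/w13b.png",cv2.resize(d["img"],(768,576)))
E
```

```text
t: 11.45
ee_pos: [465.7, -271.0, 201.8]
orientation: [0.853, 1.397, -0.853]
ft_force: [1.2, 0.8, -3.1]
width: 12.2
t: 12.12
ee_pos: [462.6, -328.8, 201.7]
orientation: [0.852, 1.398, -0.851]
ft_force: [-0.3, -1.4, -3.3]
width: 11.9
t 12.1167 p [ 462.6 -328.8  201.7] F [-0.3 -1.4 -3.3] w 11.9 q [-0.64  0.37  1.78  0.    1.   -1.12]
x [-0.  0. -1.] y [0.889 0.459 0.   ] z [ 0.459 -0.889 -0.   ] yawy 0.4765
shift tool [  1.7 129.2 -58.5]
turn tool [ 0.0015 -0.0001 -0.    ]
turn tool [-3.1401e+00  0.0000e+00 -2.0000e-04]
t 12.1667 p [ 462.6 -328.9  201.7] F [ 1.1 -0.4 -3.8] w 11.7 q [-0.64  0.37  1.78  0.    1.   -1.12]
x [ 0.  0. -1.] y [0.889 0.459 0.   ] z [ 0.459 -0.889 -0.   ] yawy 0.4763
```

View pics/w13b.png

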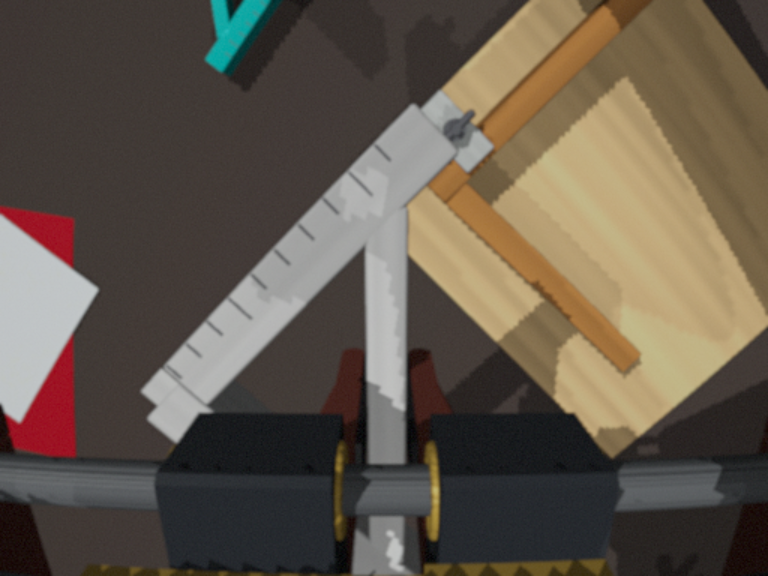

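```bash
python3 - <<'E'
from h import *
im=cv2.imread("pics/w13.png")
crop(im,275,0,160,145,5,"w13c.png");crop(im,280,120,160,140,5,"w13d.png");crop(im,85,60,225,235,3,"w13e.png")
E
```

```text
(no output)
```

View pics/w13c.png

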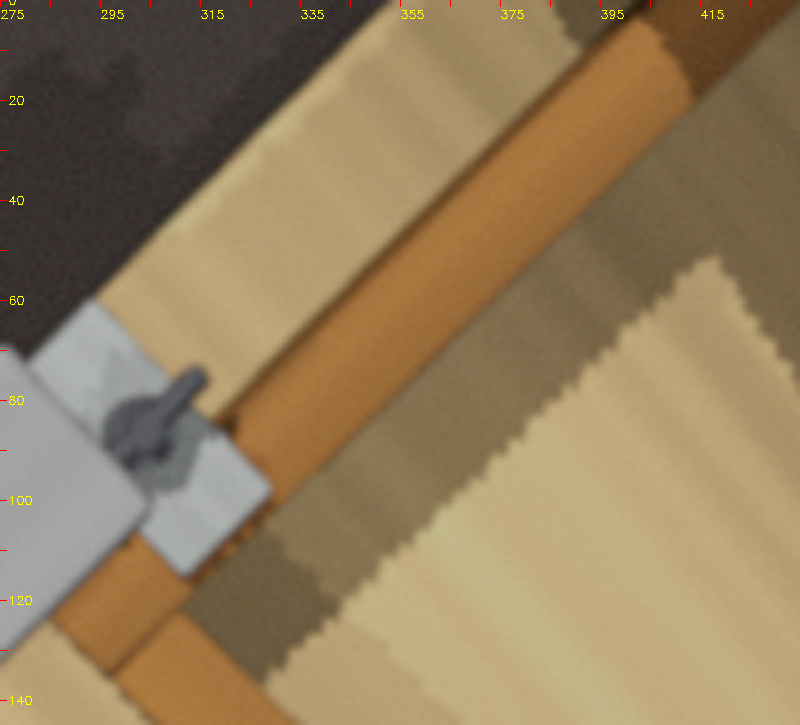

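View pics/w13d.png

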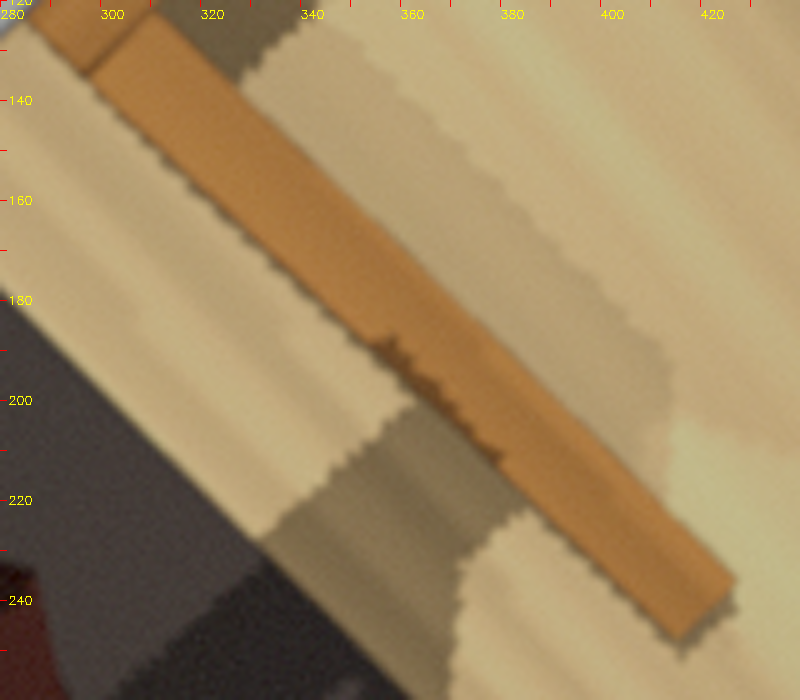

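View pics/w13e.png

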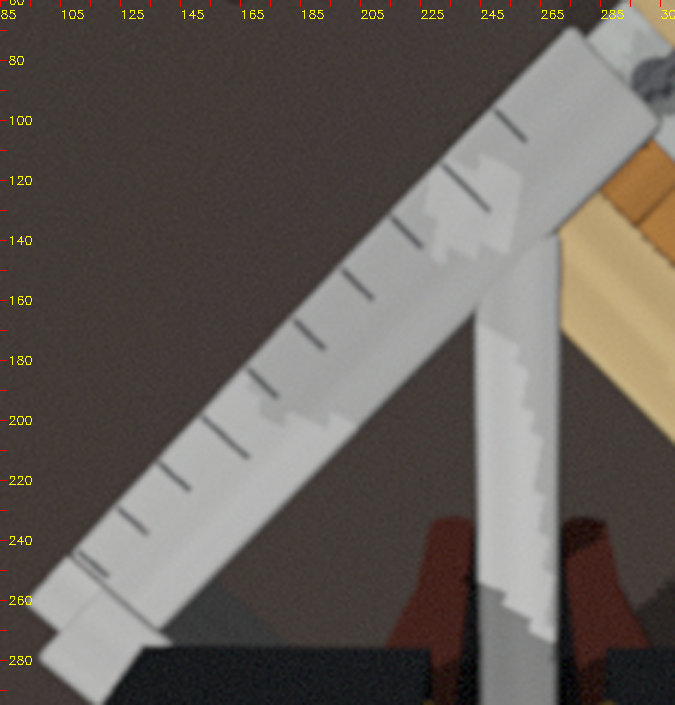

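```bash
cat > fr.py <<'E'
from fit import *
np.set_printoptions(precision=3,suppress=True)
n=np.load("pics/w13.npz");d=vision.get_image("wrist");C=cam(d,n["p"],n["R"])
def W(p,m,z): return np.r_[T(p,m),z]
lin=[((0,),(329.8,101)),((0,),(414,19.4)),((-18,),(323,81)),((-18,),(402,3))]
def f(q):
    p=q[:3]; r=list(proj(C,W(p,(0,0),47))[0]-(311.5,122)); r+=list(.5*(proj(C,W(p,(0,-18),47))[0]-(297.5,135)))
    for (x,),uv in lin:
        w=pix2z(C,uv,47)[0]; c,s=np.cos(p[2]),np.sin(p[2]); dx=w-p[:2]; r.append((c*dx[0]+s*dx[1]-x)*1.0)
    return r
r=least_squares(f,[478.4,-254.7,-.31]);print("frame",r.x,np.round(r.fun,1));F=r.x
e=pix2z(C,[(427.4,235.6),(416,248),(311.5,122)],47);print("short end",e)
v=e[0]-F[:2];print("len",np.linalg.norm(v),"yaw",np.arctan2(v[1],v[0]),"open angle",np.arctan2(v[1],v[0])-F[2])
# square in hand
p0=n["p"];Rm=n["R"]
ob=[((0,125),(275.7,69)),((18,125),(304,100.7)),((0,7),(94.3,261)),((7,0),(97.7,278.3))]
def g(q):
    a=np.concatenate([proj(C,W(q[:3],m,q[3]))[0]-uv for m,uv in ob]); return a
b0=p0[:2]-np.array([72,37])
r=least_squares(g,[*b0,-.31,p0[2]+21]);S=r.x;print("square",S,"topz-tcp",S[3]-p0[2],r.fun.round(1))
b=T(S[:3],(57.5,57.5));print("brace tool", Rm.T@(np.r_[b,S[3]]-p0))
print("yaw S-tool",S[2]-np.arctan2(Rm[1,1],Rm[0,1])+np.pi/4)
E
python3 fr.py
```

```text
frame [ 479.522 -253.636   -0.298] [-0.5 -0.7 -0.3  0.2 -1.1 -0.  -0.1  0.3]
short end [[ 642.606 -296.301]
 [ 639.699 -313.171]
 [ 480.221 -253.995]]
len 168.5728463502425 yaw -0.2558771610592392 open angle 0.04257271854659728
square [ 390.621 -365.829   -0.306  221.429] topz-tcp 19.731980055062223 [-1.5 -0.4  1.4  0.7  0.2 -0.9 -0.1  0.6]
brace tool [-19.732   0.362  -0.342]
yaw S-tool 0.0031413498082342173
```

```bash
python3 -m crank '[[[0,0.030,-0.012],[0,0,0],0.005],[[0,0.035,-0.014],[-0.007,0,0],0.005],[[0,0.035,-0.014],[0,0,0],0.005],[[0,0.030,-0.012],[0,0,0],0.005],[[0,0.0205,-0.0077],[0,0,0],0.005],[[0.030,0,0],[0,0,0],0.005],[[0.030,0,0],[0,0,0],0.005],[[0.020,0,0],[0,0,0],0.005]]'
python3 - <<'E'
from h import *
vision.get_image("side");vision.get_image("side")
plan((569.1,-206.4,17),.487)
d=vision.get_image("side");crop(d["img"],270,140,190,190,4,"s14.png")
im=cv2.imread("pics/s14.png");cv2.imwrite("pics/s14.png",im[160:])
o,p,Rm=pose();d=vision.get_image("wrist");cv2.imwrite("pics/w14.png",d["img"]);np.savez("pics/w14.npz",p=p,R=Rm);cv2.imwrite("pics/w14b.png",cv2.resize(d["img"],(768,576)))
E
```

```text
t: 12.88
ee_pos: [568.1, -206.1, 119.6]
orientation: [0.846, 1.402, -0.846]
ft_force: [-0.5, -0.6, -4.2]
width: 11.7
t 12.9833 p [ 566.  -205.9  118.1] F [-0.8  0.1 -4. ] w 11.7 q [-0.37  0.53  1.74 -0.    0.88 -0.85]
x [-0.007  0.003 -1.   ] y [ 0.886  0.464 -0.005] z [ 0.464 -0.886 -0.005] yawy 0.483
shift tool [101.1   3.    2.4]
turn tool [-0.004  -0.0053  0.0046]
turn tool [3.1375 0.0073 0.0083]
```

View pics/s14.png

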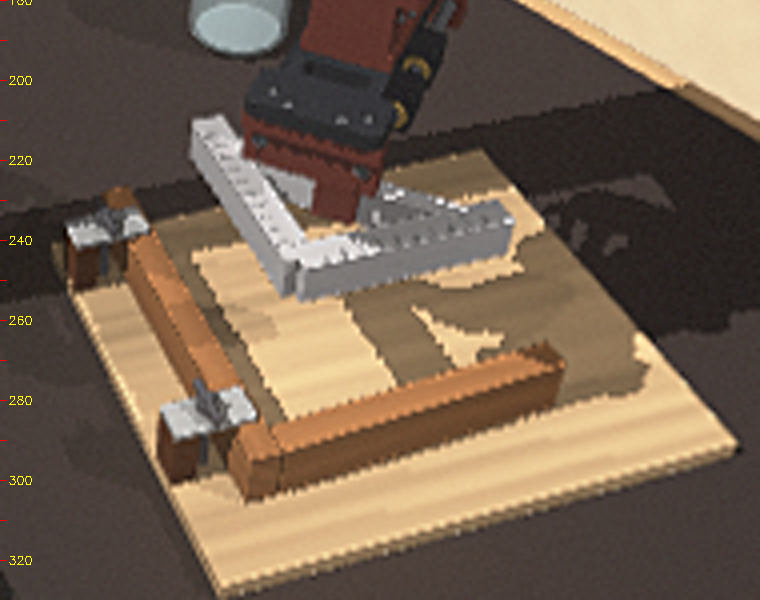

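View pics/w14b.png

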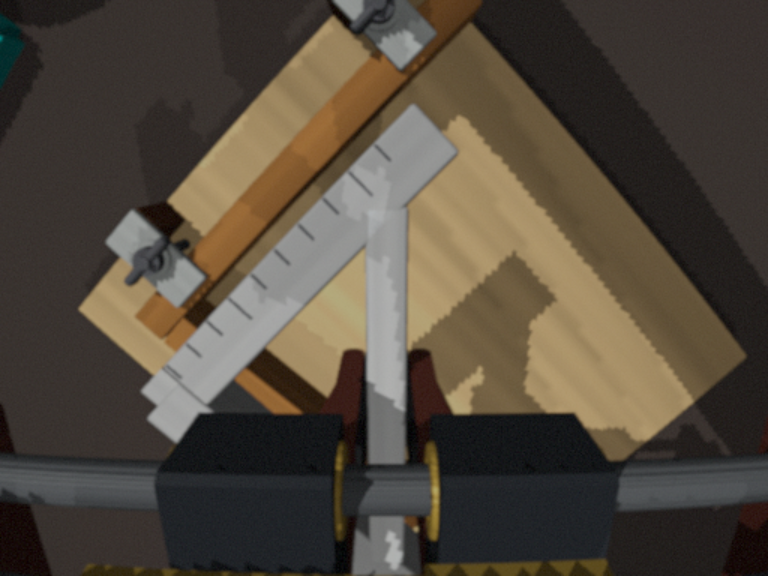

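```bash
python3 -m crank '[[[0.025,0,0],[0,0,0],0.005],[[0.025,0,0],[0,0,0],0.005],[[0.010,0,0],[0,0,0],0.005],[[0.005,0,0],[0,0,0],0.005],[[0.003,0,0],[0,0,0],0.005],[[0,0,0],[0,0,0],0.005],[[0,0,0],[0,0,0],0.005],[[0,0,0],[0,0,0],0.005]]'
python3 - <<'E'
from h import *
plan((569.1,-206.4,17),.487)
o,p,Rm=pose();d=vision.get_image("wrist");cv2.imwrite("pics/w15.png",d["img"]);np.savez("pics/w15.npz",p=p,R=Rm);cv2.imwrite("pics/w15b.png",cv2.resize(d["img"],(768,576)))
E
```

```text
t: 13.75
ee_pos: [569.3, -207.9, 54.8]
orientation: [0.847, 1.397, -0.847]
ft_force: [0.5, -0.8, -3.1]
width: 11.4
t 13.75 p [ 569.3 -207.9   54.8] F [ 0.5 -0.8 -3.1] w 11.4 q [-0.37  0.62  1.76  0.    0.76 -0.85]
x [ 0.002 -0.001 -1.   ] y [0.886 0.464 0.001] z [ 0.464 -0.886  0.002] yawy 0.482
shift tool [37.8  0.5 -1.4]
turn tool [-0.005   0.0015 -0.0013]
turn tool [ 3.1366e+00 -2.1000e-03 -2.4000e-03]
```

View pics/w15b.png

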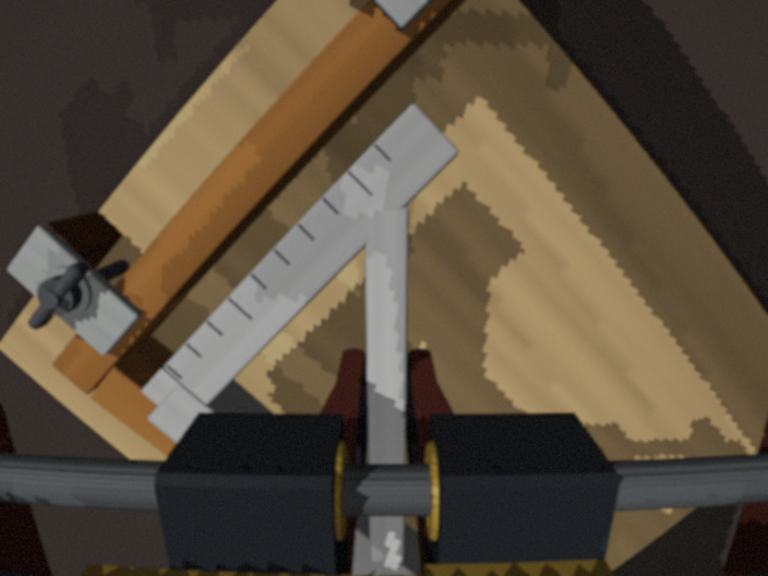

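```bash
python3 -m crank '[[[0.015,0,0],[0,0,0],0.005],[[0.010,0,0],[0,0,0],0.005],[[0.006,0,0],[0,0,0],0.005],[[0.003,0,0],[0,0,0],0.005],[[0.001,0,0],[0,0,0],0.005],[[0.001,0,0],[0,0,0],0.005],[[0,0,0],[0,0,0],0.005],[[0,0,0],[0,0,0],0.005]]'
python3 - <<'E'
from h import *
plan((569.1,-206.4,17),.487)
d=vision.get_image("side");crop(d["img"],270,180,190,150,4,"s16.png")
o,p,Rm=pose();d=vision.get_image("wrist");cv2.imwrite("pics/w16.png",d["img"]);np.savez("pics/w16.npz",p=p,R=Rm);cv2.imwrite("pics/w16b.png",cv2.resize(d["img"],(768,576)))
plan(None)
E
```

```text
t: 14.47
ee_pos: [568.7, -207.6, 17.9]
orientation: [0.847, 1.399, -0.847]
ft_force: [0.1, -1.0, -4.0]
width: 11.8
t 14.4667 p [ 568.7 -207.6   17.9] F [ 0.1 -1.  -4. ] w 11.8 q [-0.37  0.68  1.77 -0.    0.69 -0.85]
x [ 0.001 -0.    -1.   ] y [0.886 0.464 0.   ] z [ 0.464 -0.886  0.   ] yawy 0.482
shift tool [ 0.9  0.9 -0.9]
turn tool [-0.005   0.0005 -0.0004]
turn tool [ 3.1366e+00 -6.0000e-04 -7.0000e-04]
t 14.5667 p [ 568.7 -207.6   18. ] F [ 0.   0.2 -3.6] w 11.4 q [-0.37  0.68  1.77 -0.    0.69 -0.85]
x [ 0.001 -0.    -1.   ] y [0.886 0.464 0.   ] z [ 0.464 -0.886  0.   ] yawy 0.482
```

View pics/s16.png

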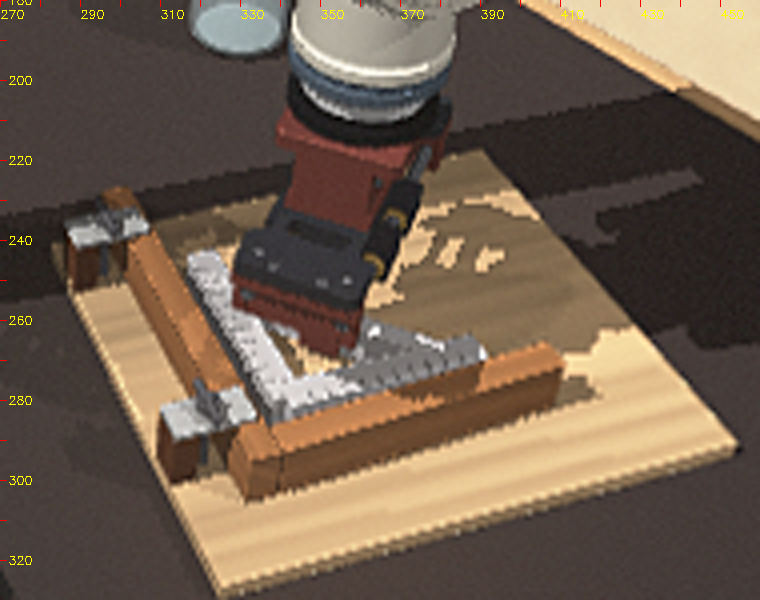

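View pics/w16b.png

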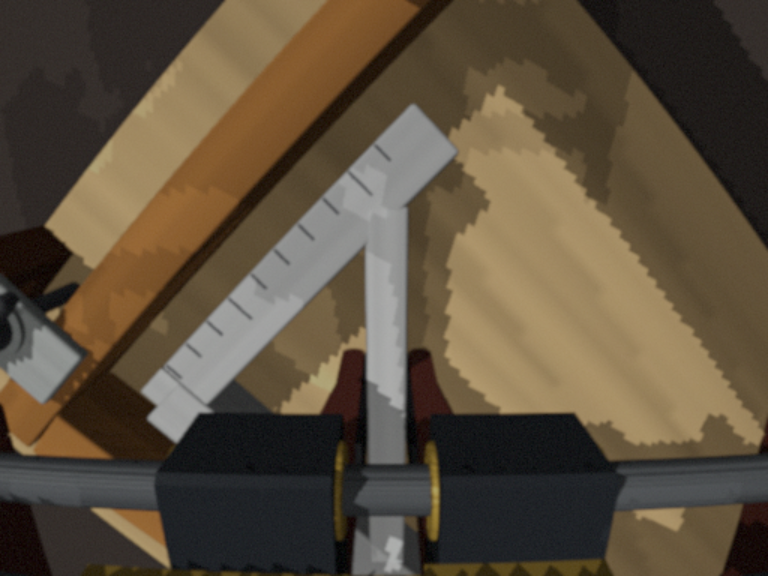

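```bash
python3 -m crank '[[[0.001,0,0],[0,0,0],0.005],[[0.001,0,0],[0,0,0],0.005],[[0.0007,0,0],[0,0,0],0.005],[[0,0,0],[0,0,0],0.005],[[0,0,0],[0,0,0],0.005],[[0,0,0],[0,0,0],0.005],[[0,0,0],[0,0,0],0.005],[[0,0,0],[0,0,0],0.005]]'
python3 - <<'E'
from h import *
plan((551.4,-215.7,17),.487)
E
```

```text
t: 15.23
ee_pos: [568.6, -207.6, 15.6]
orientation: [0.847, 1.399, -0.847]
ft_force: [-1.8, -0.1, 4.9]
width: 11.8
t 15.2333 p [ 568.6 -207.6   15.6] F [-1.8 -0.1  4.9] w 11.8 q [-0.37  0.68  1.77 -0.    0.69 -0.85]
x [ 0. -0. -1.] y [0.886 0.464 0.   ] z [ 0.464 -0.886  0.   ] yawy 0.4821
shift tool [ -1.4 -19.   -0.8]
turn tool [-0.0049  0.0004 -0.0003]
turn tool [ 3.1367e+00 -4.0000e-04 -6.0000e-04]
```

```bash
python3 -m crank '[[[-0.0004,-0.002,0],[-0.003,0,0],0.005],[[0,-0.003,0],[0,0,0],0.005],[[0,-0.003,0],[0,0,0],0.005],[[0,-0.002,0],[0,0,0],0.005],[[0,-0.001,0],[0,0,0],0.005],[[0,0,0],[0,0,0],0.005],[[0,0,0],[0,0,0],0.005],[[0,0,0],[0,0,0],0.005]]'
python3 - <<'E'
from h import *
plan((551.4,-215.7,17),.487)
o=ctrl.get_obs();print(o["moment"])
E
```

```text
t: 15.9
ee_pos: [559.0, -213.0, 15.6]
orientation: [0.845, 1.4, -0.845]
ft_force: [1.7, -0.1, 5.0]
width: 11.6
t 15.9 p [ 559.  -213.    15.6] F [ 1.7 -0.1  5. ] w 11.6 q [-0.38  0.68  1.78 -0.    0.68 -0.87]
x [ 0.001 -0.001 -1.   ] y [0.885 0.466 0.   ] z [ 0.466 -0.885  0.001] yawy 0.4853
shift tool [-1.4 -8.  -1.1]
turn tool [-0.0017  0.0007 -0.0002]
turn tool [ 3.1399e+00 -4.0000e-04 -1.1000e-03]
[-0.1071361  -0.15037765  0.02587965]
```

```bash
python3 -m crank '[[[0,-0.0015,-0.0005],[0,0,0],0.005],[[0,-0.0015,-0.0005],[0,0,0],0.005],[[0,-0.0015,0],[0,0,0],0.005],[[0,-0.0015,0],[0,0,0],0.005],[[0,0,0],[0,0,0],0.005],[[0,0,0],[0,0,0],0.005],[[0,0,0],[0,0,0],0.005],[[0,0,0],[0,0,0],0.005]]'
python3 - <<'E'
from h import *
plan((551.4,-215.7,17),.487)
o=ctrl.get_obs();print(o["moment"])
d=vision.get_image("side");crop(d["img"],270,180,190,150,4,"s17.png")
d=vision.get_image("wrist");cv2.imwrite("pics/w17b.png",cv2.resize(d["img"],(768,576)))
E
```

```text
t: 16.57
ee_pos: [553.8, -214.4, 15.6]
orientation: [0.845, 1.399, -0.844]
ft_force: [4.8, 3.7, 4.8]
width: 11.9
t 16.5667 p [ 553.8 -214.4   15.6] F [4.8 3.7 4.8] w 11.9 q [-0.39  0.67  1.79  0.    0.67 -0.88]
x [ 0.002 -0.    -1.   ] y [0.884 0.467 0.001] z [ 0.467 -0.884  0.001] yawy 0.4856
shift tool [-1.4 -2.8  0. ]
turn tool [-0.0014  0.001  -0.0013]
turn tool [ 3.1402e+00 -2.1000e-03 -1.6000e-03]
[ 0.48444971 -0.63506136  0.27706425]
```

View pics/s17.png

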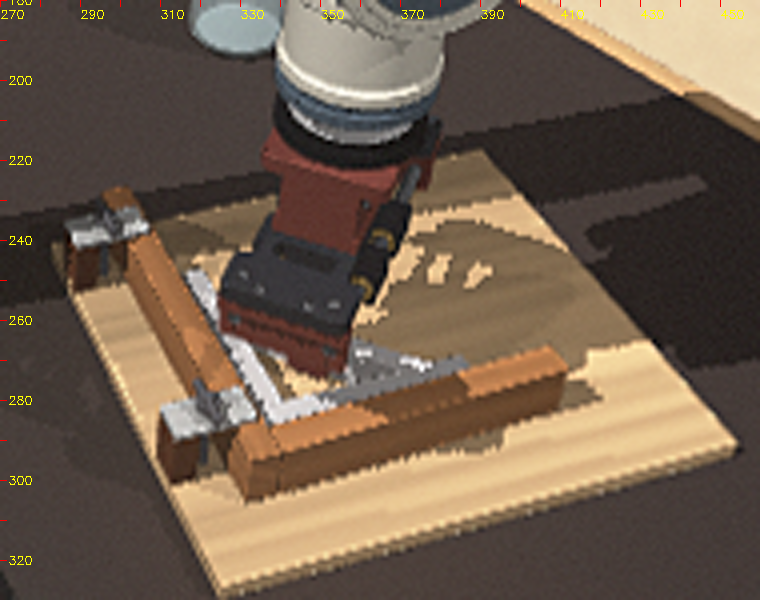

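View pics/w17b.png

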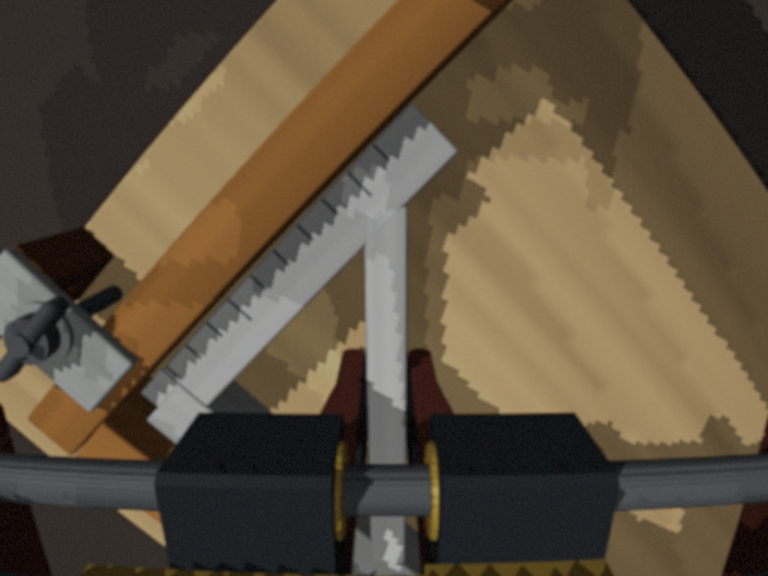

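```bash
python3 -m crank '[[[0,-0.001,0],[0,0,0],0.005],[[0,-0.001,0],[0,0,0],0.005],[[0,-0.001,0],[0,0,0],0.005],[[0,0,0],[0,0,0],0.005],[[0,0,0],[0,0,0],0.005],[[0,0,0],[0,0,0],0.005],[[0,0,0],[0,0,0],0.005],[[0,0,0],[0,0,0],0.005]]'
python3 - <<'E'
from h import *
plan((551.4,-215.7,17),.487)
o=ctrl.get_obs();print(o["moment"])
E
```

```text
t: 17.33
ee_pos: [552.0, -215.7, 15.7]
orientation: [0.846, 1.397, -0.844]
ft_force: [8.4, 4.7, 2.6]
width: 11.6
t 17.3333 p [ 552.  -215.7   15.7] F [8.4 4.7 2.6] w 11.6 q [-0.39  0.67  1.8   0.    0.67 -0.88]
x [ 0.003 -0.    -1.   ] y [0.885 0.466 0.003] z [ 0.466 -0.885  0.002] yawy 0.4848
shift tool [-1.3 -0.5 -0.3]
turn tool [-0.0022  0.0017 -0.0027]
turn tool [ 3.1393e+00 -4.2000e-03 -2.7000e-03]
[ 0.61869058 -1.02373131  0.0649724 ]
```

```bash
python3 -m crank '[[[0,-0.001,0],[0,0,0],0.005],[[0,-0.001,0],[0,0,0],0.005],[[0,-0.001,0],[0,0,0],0.005],[[0,0,0],[0,0,0],0.005],[[0,0,0],[0,0,0],0.005],[[0,0,0],[0,0,0],0.005],[[0,0,0],[0,0,0],0.005],[[0,0,0],[0,0,0],0.005]]'
python3 - <<'E'
from h import *
plan((551.4,-215.7,17),.487)
o=ctrl.get_obs();print(o["moment"])
d=vision.get_image("side");crop(d["img"],270,180,190,150,4,"s18.png")
o,p,Rm=pose();d=vision.get_image("wrist");cv2.imwrite("pics/w18.png",d["img"]);np.savez("pics/w18.npz",p=p,R=Rm);cv2.imwrite("pics/w18b.png",cv2.resize(d["img"],(768,576)))
d=vision.get_image("scene");crop(d["img"],125,200,150,145,4,"c18.png")
E
```

```text
t: 18.0
ee_pos: [551.2, -217.1, 15.8]
orientation: [0.847, 1.394, -0.843]
ft_force: [13.7, 7.2, -1.7]
width: 12.0
t 18.0 p [ 551.2 -217.1   15.8] F [13.7  7.2 -1.7] w 12.0 q [-0.4   0.67  1.8   0.    0.66 -0.88]
x [ 0.007 -0.001 -1.   ] y [0.885 0.465 0.006] z [ 0.465 -0.885  0.004] yawy 0.4839
shift tool [-1.2  0.8 -1.1]
turn tool [-0.0031  0.0037 -0.0056]
turn tool [ 3.1385 -0.0088 -0.0058]
[ 1.07467614 -1.9908033  -0.20656065]
```

View pics/s18.png

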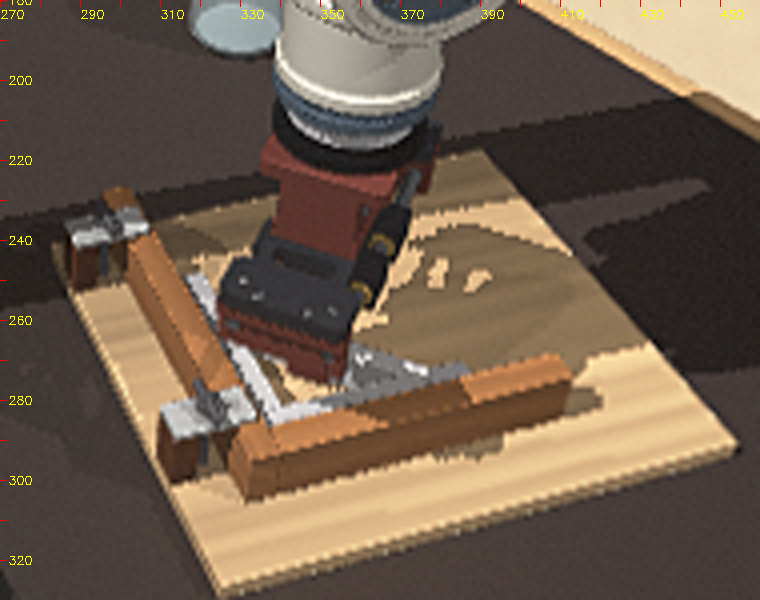

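View pics/w18b.png

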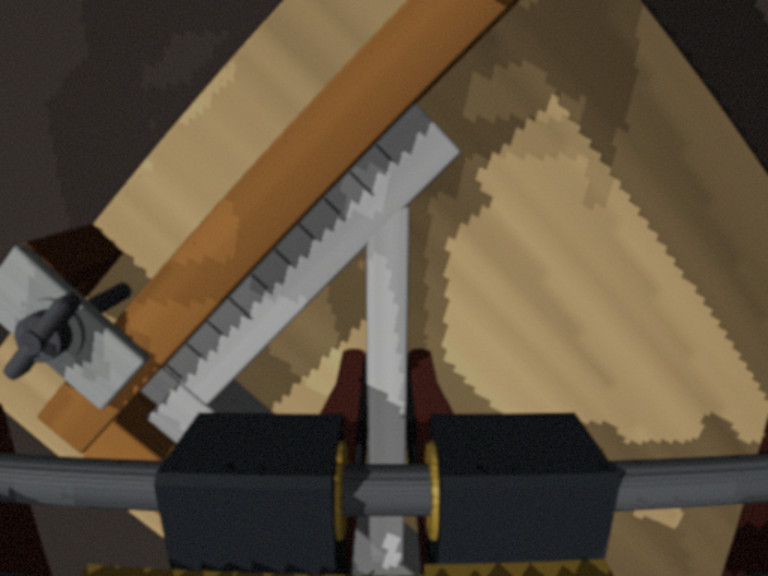

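View pics/c18.png

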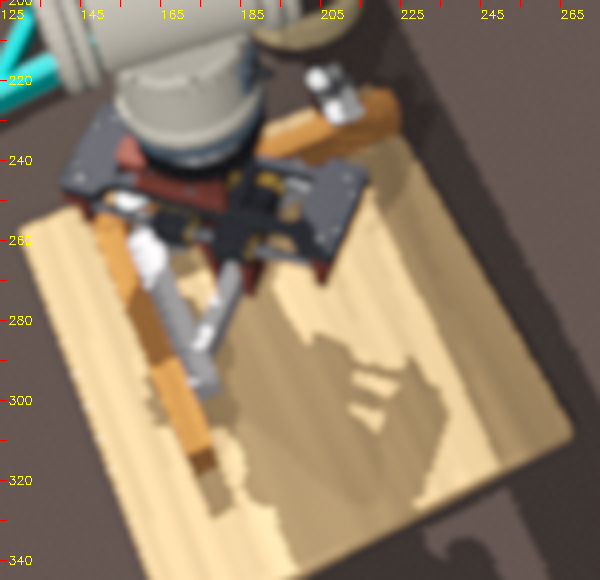

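```bash
cat > chk.py <<'E'
from fit import *
import sys
tag=sys.argv[1]
np.set_printoptions(precision=2,suppress=True)
F=np.array([479.5,-253.6,-.298])
def W(p,m,z): return np.r_[T(p,m),z]
a=vision.get_image("side")["img"];b=vision.get_image("scene")["img"]
for nm,C,x0,y0,w,h,s,im in (("sideA",SI,325,250,100,70,7,a),("sceneA",SC,140,240,60,80,7,b)):
    for src,ims in (("new",im),("old",cv2.imread("pics/a_side.png" if "side" in nm else "pics/a_scene.png"))):
        crop(ims,x0,y0,w,h,s,f"{nm}_{src}_{tag}.png")
    A=cv2.imread(f"pics/{nm}_new_{tag}.png");B=cv2.imread(f"pics/{nm}_old_{tag}.png")
    for I,angs in ((A,(0,)),(B,(.043,))):
        for g in angs:
            p=F+[0,0,g]
            pts=[W(p,m,47) for m in [(0,0),(170,0),(170,-18),(0,-18)]]+[W(p,(170,-18),12),W(p,(0,-18),12)]
            q=((proj(C,pts)-(x0,y0)+.5)*s).astype(int)
            cv2.polylines(I,[q[:4].reshape(-1,1,2)],True,(0,255,0),1);cv2.polylines(I,[q[[2,4,5,3]].reshape(-1,1,2)],False,(0,255,0),1)
    o=np.vstack([A,B]) if A.shape[1]>A.shape[0] else np.hstack([A,B])
    f=min(1,600/o.shape[0],800/o.shape[1]); cv2.imwrite(f"pics/{nm}_{tag}.png",cv2.resize(o,None,fx=f,fy=f,interpolation=cv2.INTER_AREA))
E
python3 chk.py 1
```

```text
(no output)
```

View pics/sideA_1.png

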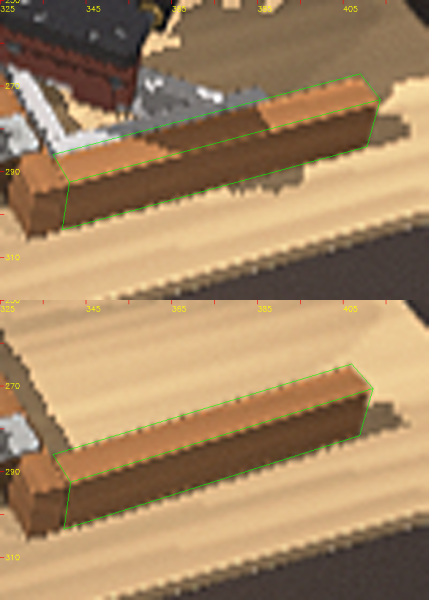

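View pics/sceneA_1.png

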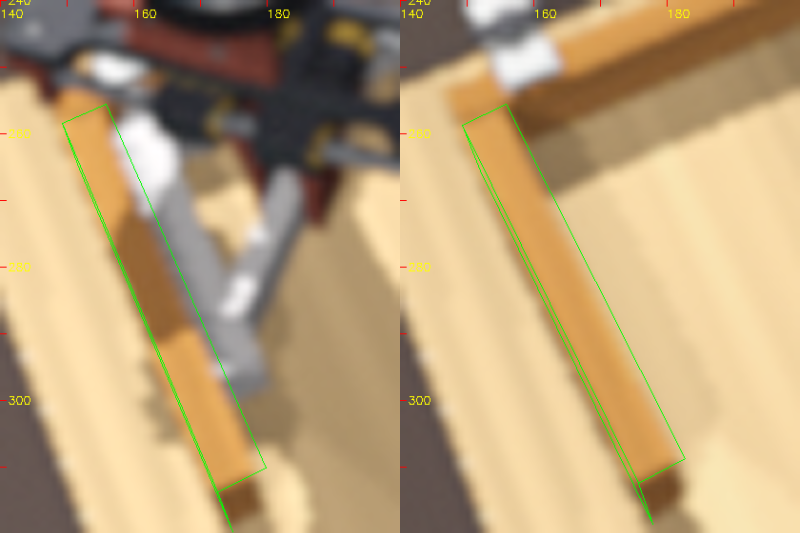

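```bash
python3 -m crank '[[[0.0005,-0.001,0],[0,0,-0.003],0.005],[[0.0005,-0.001,0],[0,0.002,-0.003],0.005],[[0,-0.001,0],[0,0.002,-0.003],0.005],[[0,0,0],[0,0,0],0.005],[[0,0,0],[0,0,0],0.005],[[0,0,0],[0,0,0],0.005],[[0,0,0],[0,0,0],0.005],[[0,0,0],[0,0,0],0.005]]'
python3 - <<'E'
from h import *
plan((551.4,-215.7,17),.484)
o=ctrl.get_obs();print(o["moment"])
E
```

```text
t: 18.92
ee_pos: [551.0, -217.5, 15.6]
orientation: [0.846, 1.398, -0.846]
ft_force: [20.3, 15.3, -0.0]
width: 11.6
t 18.9167 p [ 551.  -217.5   15.6] F [20.3 15.3 -0. ] w 11.6 q [-0.4   0.67  1.8  -0.    0.67 -0.88]
x [ 0.001 -0.001 -1.   ] y [0.885 0.465 0.001] z [ 0.465 -0.885  0.001] yawy 0.4833
shift tool [-1.4  1.2 -1.4]
turn tool [-0.0007  0.0015 -0.0007]
turn tool [ 3.1409e+00 -1.1000e-03 -2.3000e-03]
[ 2.54760654 -3.30275493 -0.18631774]
```

```bash
python3 - <<'E'
from h import *
o,p,Rm=pose();d=vision.get_image("wrist");cv2.imwrite("pics/w19.png",d["img"]);np.savez("pics/w19.npz",p=p,R=Rm)
crop(d["img"],20,160,160,145,5,"w19a.png");crop(d["img"],180,0,170,150,4,"w19b.png")
E
python3 chk.py 2
```

```text
(no output)
```

View pics/w19a.png

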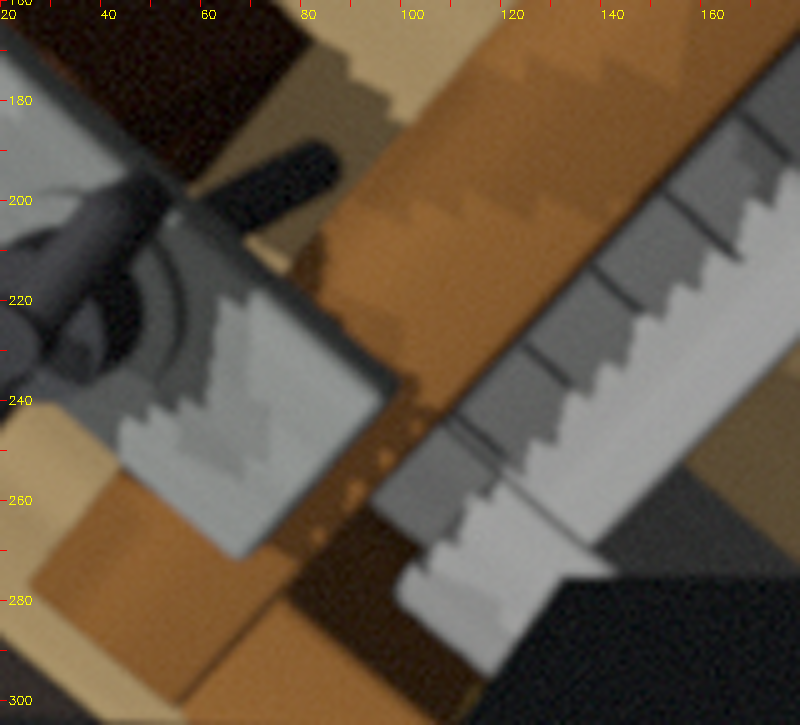

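View pics/w19b.png

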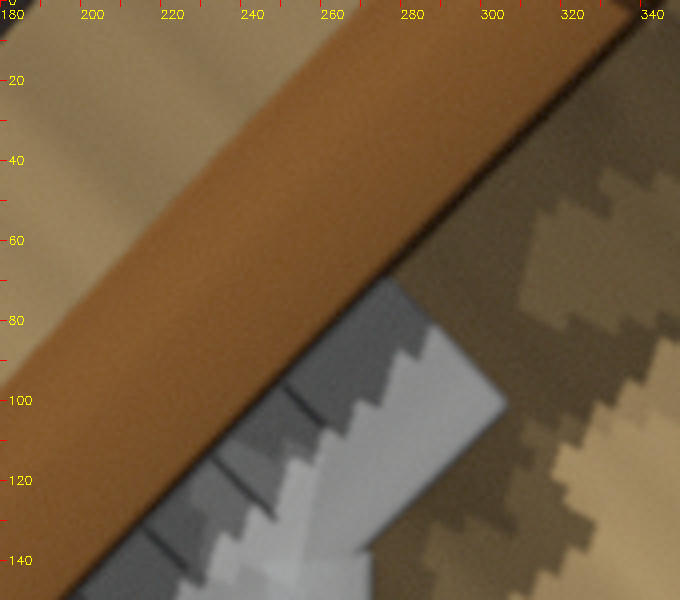

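View pics/sceneA_2.png

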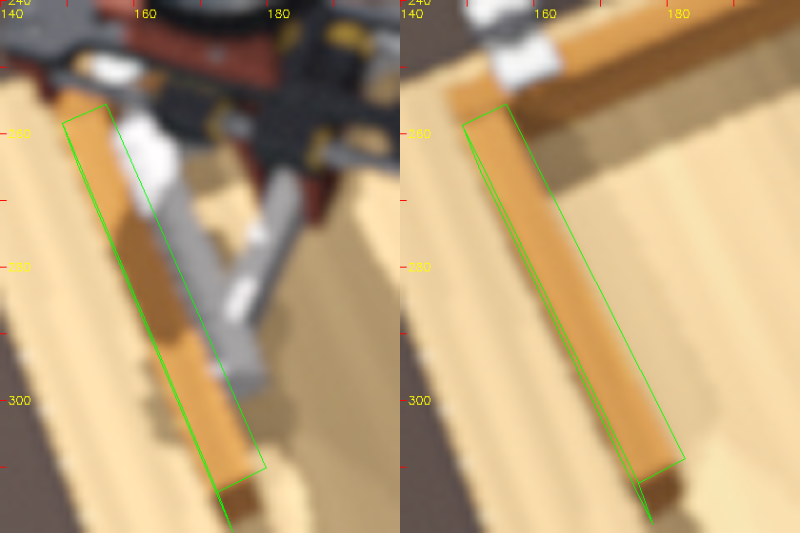

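View pics/sideA_2.png

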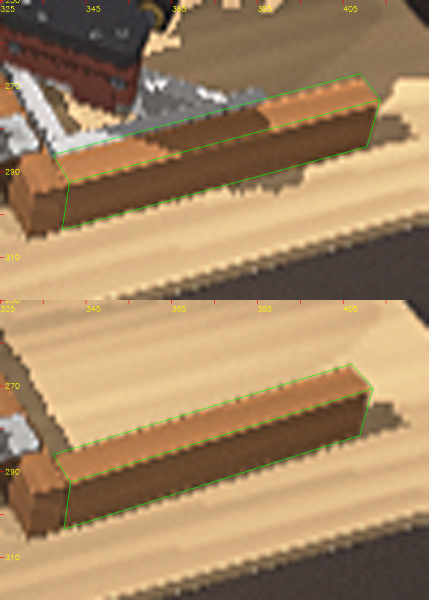

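```bash
python3 - <<'E'
from fit import *
np.set_printoptions(precision=3,suppress=True)
n=np.load("pics/w19.npz");d=vision.get_image("wrist");C=cam(d,n["p"],n["R"])
# rail top inner edge pts z47 (dark line upper side), leg outer top edge pts z37.x
rail=pix2z(C,[(109,242),(139,210.5),(180,166),(214,129),(276,67.5),(337,2.5)],47)
leg=pix2z(C,[(94,260),(112,243.5),(276.5,69.5)],37.2)
def ang(P): 
    v=np.polyfit(P[:,0],P[:,1],1); return np.arctan(v[0])
def line(P):
    c=P.mean(0);u=np.linalg.svd(P-c)[2][0];u*=np.sign(u[1]);return c,u
cr,ur=line(rail);cl,ul=line(leg)
print("rail yaw",np.arctan2(ur[1],ur[0])-np.pi/2,"leg yaw",np.arctan2(ul[1],ul[0])-np.pi/2)
nn=np.array([ur[1],-ur[0]]);print("leg dist from rail plane",(leg-cr)@nn,"rail res",(rail-cr)@nn)
# square from its corners
ob=[(C,(0,125,37.2),(276.7,69)),(C,(18,125,37.2),(306.5,101)),(C,(0,7,37.2),(94,260)),(C,(7,0,37.2),(98.5,278))]
print(fit(ob,[479.5,-254,-.3]))
e=pix2z(C,[(77,279.5),(56,301)],47);print("corner, (0,-18)",e, "sr end dir")
E
```

```text
rail yaw -0.2998719618547172 leg yaw -0.305206954685018
leg dist from rail plane [-0.1    0.912  0.913] rail res [-0.194  0.16   0.051 -0.204  0.521 -0.334]
(array([ 479.369, -254.231,   -0.304]), array([[ 0.119, -1.533],
       [ 1.734, -0.004],
       [-0.4  ,  0.69 ],
       [-1.827,  1.608]]))
corner, (0,-18) [[ 480.072 -253.394]
 [ 474.437 -269.434]] sr end dir
```

```bash
python3 -m crank '[[[0.0004,-0.0005,0],[0,0,-0.001],0.005],[[0,0,0],[0,0,0],0.005],[[0,0,0],[0,0,0],0.005],[[0,0,0],[0,0,0],0.005],[[0,0,0],[0,0,0],0.005],[[0,0,0],[0,0,0],0.005],[[0,0,0],[0,0,0],0.005],[[0,0,0],[0,0,0],0.005]]'
python3 - <<'E'
from h import *
plan(None,.484)
o=ctrl.get_obs();print(o["moment"])
d=vision.get_image("scene");cv2.imwrite("pics/fin.png",cv2.resize(d["img"],(768,576)))
d=vision.get_image("wrist");cv2.imwrite("pics/finw.png",d["img"])
plan(None)
E
```

```text
t: 19.78
ee_pos: [551.1, -217.6, 15.6]
orientation: [0.846, 1.398, -0.847]
ft_force: [20.2, 16.6, 2.7]
width: 11.4
t 19.7833 p [ 551.1 -217.6   15.6] F [20.2 16.6  2.7] w 11.4 q [-0.4   0.67  1.8  -0.    0.67 -0.88]
x [ 0.001 -0.001 -1.   ] y [0.886 0.465 0.001] z [ 0.465 -0.886  0.002] yawy 0.4832
turn tool [-0.0008  0.0018 -0.0005]
turn tool [ 3.1408e+00 -8.0000e-04 -2.8000e-03]
[ 2.87125582 -3.34125394 -0.12732547]
t 19.8833 p [ 551.  -217.5   15.6] F [20.3 17.9  2.8] w 11.5 q [-0.4   0.67  1.8  -0.    0.67 -0.88]
x [ 0.001 -0.001 -1.   ] y [0.885 0.465 0.   ] z [ 0.465 -0.885  0.002] yawy 0.4833
```

View pics/fin.png

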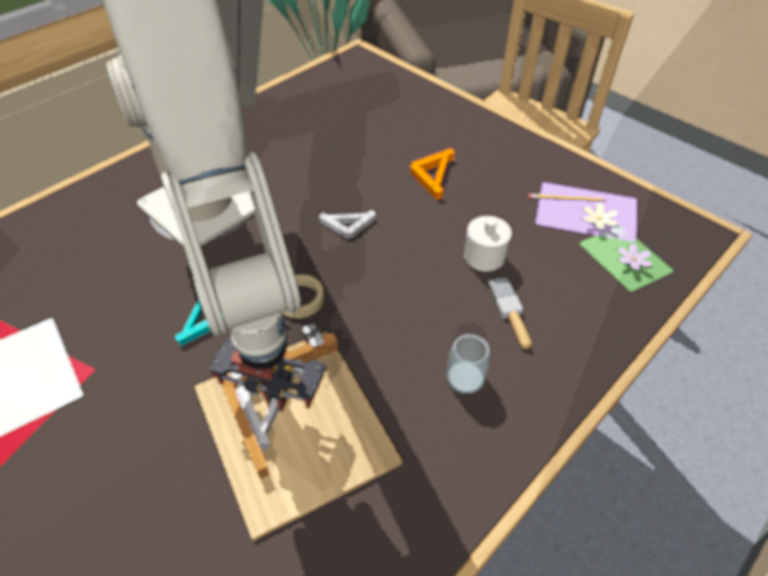

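View pics/finw.png

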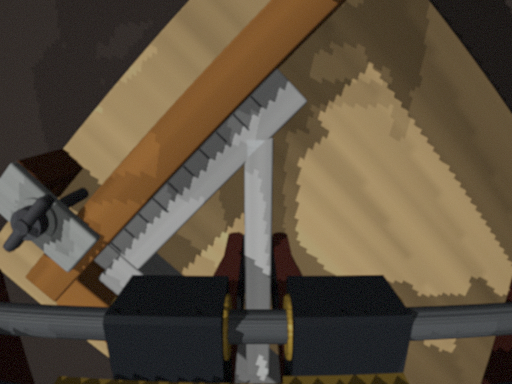

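```bash
python3 -c "
from workcell import workorder
print(workorder.close_job())"
```

```text
the job is handed in; nothing more can be done
None
```

I pressed the lid home on the glue tub, then seated the square in the frame corner. I handed the job in at about 20 s, with the square still gripped and pressed there.

- **Lid:** it stopped at the height expected for fully home and did not move further when I pushed with about 27 N. The side picture taken after release shows it level on the rim.
- **Square:** I gripped it by the brace, laid it on the board and pushed it toward the heel.
    - **Stop and push:** it came to a hard stop. The last 10 N of push moved it only about 0.5 mm. The final push was about 27 N sideways, and it held steady in the last readings. The jaw stayed at brace width.
    - **Rail contact:** the push was shared between both rails, about 14 N on the long one and 23 N on the short one. The twist on the wrist fits contact along both legs.
- **Short rail:** in the side and scene pictures it has swung out from about 0.04 rad to the right-angle outline, to within about a pixel, or 2–3 mm at its end.
- **Bystanders:** the jar, tape roll and brush appear to be where they were at the start, and I saw nothing touch them.

**Disagreements:**
- The wrist picture put the long-rail leg within about 1 mm of the rail and 0.005 rad of parallel. That is about the limit of my reading.
- The final hand position was 1.7 mm off my earlier estimate of the corner, along the long rail. I took this as camera error, because the short rail's pivot is fixed.
- The square's leg against the short rail was mostly hidden from the cameras. That contact rests on the forces and on the rail having swung out.

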